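Slide the filled medicine tray over the gap onto the hatch sill

ROBOT

A 6-joint arm with a two-finger parallel gripper is mounted at the origin on the work surface. World frame = base frame: x ahead of the robot, y to its left, z up, the work surface at z = 0. Lengths are in m, angles in rad, forces in N, time in s.
With the tool pointing down it reaches from about 0.225 to 0.875 m from the base axis. Payload 3.4 kg.
Tool frame: the origin (TCP) lies midway between the tips of the shut fingers; the grasp point (between the pads) lies behind it (manip.grip_point_offset is the z of the grasp point in the tool frame, in m); z points along the fingers, x is the direction in which the jaws open and shut, and the axes are right-handed (so a half turn about z gives the same grasp; the last joint's range is limited). The gripper opens to 85 mm and grips with 20 to 120 N. Pads are 22 mm wide; open, the fingers measure 114 mm over their backs; the gripper's body (76 mm by 85 mm) begins 54 mm behind the grasp point. The pads swing forward as they close: fully open they stand 13 mm farther back than shut.
Start: joints at [-1.298, 0.276, 1.505, -0, 1.361, -0.121], TCP at [0.221, -0.531, 0.231] pointing down, gripper open.
Joint ranges: [-2.89, 2.89], [-0.75, 2.08], [0.22, 2.7], [-1.18, 4.32], [0.11, 2.71], [-2.7, 2.7]. Speed limits (rad/s): [2.57, 2.57, 3.14, 3.14, 3.14, 3.14].

INTERFACE

Orientations are given as a unit quaternion [w, x, y, z].
In Python, from rig import manip, eyes, recognise, regions_of, mark_of gives the robot as it stands.
- The arm moves only by the shell command python3 -m inch 'ROWS' [FORCE]. ROWS is JSON, a list of rows, each a list of 5 numbers: the gripper command: -1 is shut, 1 is fully open, values between are in proportion, then the shift along the tool's x, y, z in mm, then the turn about the tool's z in degrees. A call has 1 to 20 rows; each row shifts and turns the pose as measured when the row begins, along the tool's axes as they then stand; what a row does not reach is not made up. A row lasts 1/12 s, in which the tool goes at most 41.7 mm and 7.16 degrees, less where a joint would pass 70% of its speed; a pose out of reach is approached as far as the arm can. A call with a gripper value outside its range is refused whole. The fingers move at their own pace and stop on an object; FORCE is the grip in N (left out, the last holds). Time passes only in rows, so rows that do not move let the fingers close. It gives the time, the measured TCP pose, the force and the opening at its end, in the units of the state.
- manip.get_state(): the state, without advancing time (a new reading comes with each control period).
- eyes.get_image(name): name is "scene" or "top"; returns a dict with "frame" (384x512x3 uint8, red, green, blue), "K" (3x3 intrinsics, pixels), "k1" (the pictures are not rectified: a ray, as slopes to the right and down, at radius r is drawn at 1 + k1 r^2 times it, then the intrinsics apply), "rvec" (rotation vector, rad) and "tvec" (3), from world to camera coordinates, as OpenCV has them. Camera axes: x right, y down, z forward; pixel columns grow to the right and rows downward; lengths in m; the calibration is good to about 2 mm. A picture is of the moment at which its call begins. There is no depth.
- manip.sign_off(): hands the job in, once; it reports no verdict.
Trained networks look in a picture, given as the dict that the camera call returned (one of the last four; its "shot" number tells which), for a name from the list of things; names that differ only in an ending like _2 or _b are one class to them, and where a whole thing is asked for, a point or a joint stands for the part that bears it (a point fixed in the world has none). Each returns a list of dicts, best first, with "confidence" (0 to 1); they miss things now and then, are a little off and sometimes report something else, mostly with a low value. They report only what shows in the picture. A call takes as long as a camera call. They do not tell look-alikes from the thing itself.
- recognise(picture, target): "bbox" ([left, top, width, height] in pixels, round what is visible of it).
- regions_of(picture, target): "mask" (384x512 bool, what is visible of it) and "bbox" ([left, top, width, height] in pixels, round what is visible of it).
- mark_of(picture, target): "point" ([row, column] in pixels: a listed point, or the origin of a listed thing).
The state is a dict: "clock": time; "qpos": joint angles; "qd": joint speeds; "effort": joint torques, N m; "position": TCP position; "ee_rot": TCP orientation; "contact_force": force on the tool from outside, world axes, zero at the start; "moment": the same for the moment, N m; "width": finger opening in m.
Only numpy, scipy, OpenCV 4.12 (cv2) and the standard library are available. Lean on these libraries where they do the work, as an engineer would, in place of code of your own. Each camera call takes 0.05 s, during which the arm holds its last target.

TASK

Slide the tray of medicine bottles from the dispensing counter across the open gap onto the hatch sill: keep it down flat as it crosses, without lifting it and without letting it sag into the gap. Bring it centred and square up to the sprung stop on the sill, press gently until the stop's plate is pushed fully back, and leave the tray standing there with the plate still pushed in and the bottles upright. Leave the other things where they are.

Things in the scene. Friction and masses are not known exactly. Their poses are not given: they have to be found in the camera images.
- tray_grip (a point): grip point of the tray (grey plastic, open, 160 wide = its x, 225 long = its y, walls 35 high; +y is its front, towards the gap): on the middle plane of the upright tab at its tail, 55 above the underside. Tab: 44 wide (x), 12 thick (y), top 77 above the underside. Front face 219 ahead of this point, tail face 6 behind. Empty tray 0.30 kg
- tray_nose (a point): point on the tray's underside, centre line, 199 ahead of the grip point, where the front bevel starts (the last 20 mm rise 7 mm); axes as the tray. The loaded tray balances about 65 to 80 mm behind its front face, so it tips into the gap unless its tail is held down; its plastic is slippery (friction about 0.2, 0.4 on the tab)
- tray_tail (a point): point on the tray's underside at its tail, on the centre line, 6 behind the grip point; axes as the tray
- counter_edge (a point): middle of the dispensing counter's top edge at the gap. The counter is a fixed white slab 420 wide (x), 300 long (y), top 50 above the table; its +y points to the gap and it runs 300 back from this point along -y
- sill_edge (a point): middle of the hatch sill's top edge at the gap. Fixed white slab 420 wide (x), 360 long (y), top 50 above the table, level with the counter; its +y points away from the gap, to the stop. Gap between the edges 125 to 145 wide, 50 deep. The sill may be turned a few degrees and shifted sideways to the counter
- stop: fixed foot of the adjustable stop on the sill's centre line; origin on the sill's top, 279 from its edge along +y (the foot, 10 high, begins 32 farther on), axes as the sill. A metal block (130 wide, top 46 above the sill) is clamped to it, a sprung plate in front. The block may be clamped up to 22 mm either way of its middle setting; this is not measured: find it by touch or sight
- stop_plate (a joint): how far the stop's sprung rubber plate (130 wide, 36 high, 10 above the sill) is pushed back: 0 out, 0.006 m fully back. Its face when out lies 22 mm (plus or minus 22, by the block's setting) before the stop's origin, towards the gap. The travel is soft (under 1 N), then it bottoms hard; over 15 N is too rough
- bottle0_mid (a point): centre of a brown medicine bottle with white cap, 45 diameter, 92 tall, 0.15 kg, standing loose in the tray's front compartment at the tray's -x side
- bottle1_mid (a point): centre of the like bottle in the middle of the compartment
- bottle2_mid (a point): centre of the like bottle at the tray's +x side
- carton_mid (a point): centre of a bystanding carton 35 x 75 x 60 high on the counter's margin (not to be moved)
- jar_mid (a point): centre of a bystanding white jar 40 diameter, 60 high on the counter's margin (not to be moved)
- packs_mid (a point): centre of a bystanding blue pack 35 x 60 x 40 high on the sill's margin (not to be moved)
Mind the look-alikes: they are no part of the job. Leave any yellow look-alike of the part that bears bottle2_mid alone. What is shaped like the part that bears bottle1_mid but yellow is not meant.

How it is judged:
On the way, in this order (a step that is already met when the one before it is completed fails the run):
1. the tray bridges the gap, flat: its nose over the sill while its tail is still over the counter (y of tray_nose in the frame of sill_edge above 0.005 m and y of tray_tail in the frame of counter_edge below -0.005 m and angle between tray_nose's own z axis and vertical below 0.06 rad and height (world z) of tray_nose below 0.058 m), for 0.05 s.
2. the tray presses the stop's plate fully back (over 2 N on the stop) (value of joint stop_plate above 0.0045 m and contact force between tray and stop above 2 N), for 0.15 s.
At the end, for the whole second after the job is handed in: The tray lies flat and wholly on the sill, at rest, within 25 mm of centred on the stop and within 4 degrees of square to it, the stop's plate still pushed in by more than 3 of its 6 mm; the three bottles upright in their compartment (value of joint stop_plate above 0.003 m and y of tray_tail in the frame of sill_edge above 0 m and x of tray_nose in the frame of stop between -0.025 and 0.025 m and angle between the y axis of tray_nose and the y axis of stop, either way round below 0.07 rad and angle between tray_nose's own z axis and vertical below 0.04 rad and height (world z) of tray_nose between 0.046 and 0.054 m and linear speed of tray below 0.01 m/s and angle between each of bottle0_mid, bottle1_mid, bottle2_mid's own z axis and vertical below 0.15 rad and distance between each of bottle0_mid, bottle1_mid, bottle2_mid and tray_nose below 0.1 m); the robot touches nothing.
It fails at once if the tray sags into the gap (nose more than 5 mm below the surfaces) (height (world z) of tray_nose below 0.045 m).
It fails at once if the tray is lifted (nose or tail more than 12 mm above the surfaces) (height (world z) of any of tray_nose, tray_tail above 0.062 m).
It fails at once if the tray is pushed against the stop with more than 15 N (contact force between tray and stop above 15 N).
It fails at once if a bottle topples (angle between any of bottle0_mid, bottle1_mid, bottle2_mid's own z axis and vertical above 0.5 rad).
It fails at once if a bystander is moved more than 15 mm (distance of any of carton_mid, jar_mid, packs_mid from where it was at the start of the episode above 0.015 m).
It also fails if it takes over 58 s, if anything falls off the work surface, if the arm or the gripper's body presses on something with over 40 N, if the wrist force passes 120 N, or if a joint passes its speed limit or range.

## Working session

There is one attempt and no reset: what is moved stays moved. The work goes in short steps, Python scripts to look and compute and a shell command to move; the robot and the scene stay as the last step left them, time stands still between calls to the robot, and variables do not carry over. Pictures are saved under pics/ and viewed, and the job is handed in when it is done.

```bash
ls; mkdir -p pics
python3 - <<'E'
from rig import manip, eyes
import cv2
print(manip.get_state(), manip.grip_point_offset)
for n in("scene","top"):
    p=eyes.get_image(n); cv2.imwrite(f"pics/{n}0.png",cv2.resize(p["frame"][:,:,::-1],(800,600),interpolation=cv2.INTER_CUBIC)); print(n,p["K"],p["k1"],p["rvec"],p["tvec"])
E
```

```text
pics
{'clock': 0.0, 'qpos': array([-1.29799872e+00,  2.76594488e-01,  1.50615811e+00, -1.32375414e-05,
        1.36069489e+00, -1.21044291e-01]), 'qd': array([ 7.70208515e-04, -3.89444058e-04,  1.08879202e-03,  1.15405156e-03,
        5.53583701e-05, -1.69060663e-04]), 'effort': array([-1.68056026e-04, -4.16773081e+01, -2.45804286e+01,  2.00482054e-05,
        1.12761377e-02,  1.18263662e-05]), 'position': array([ 0.22047044, -0.53046854,  0.23043005]), 'ee_rot': array([-5.99274157e-04,  8.31787346e-01, -5.55093641e-01, -7.07822144e-04]), 'contact_force': array([-0.55976492,  0.45047178, -0.7830747 ]), 'moment': array([-0.0225842 , -0.03866914, -0.0106089 ]), 'width': 0.08522087495698616} -0.0187
scene [[382.16257807   0.         254.21865236]
 [  0.         382.16257807 195.87786057]
 [  0.           0.           1.        ]] 0.009202949456725572 [ 2.10739483  0.55720941 -0.32676627] [-0.53188999 -0.04682062  1.16574616]
top [[348.65689016   0.         253.6013436 ]
 [  0.         348.65689016 197.1995307 ]
 [  0.           0.           1.        ]] -0.0696942252836856 [ 2.14969775 -2.14796368  0.1464149 ] [0.05074747 0.61433907 0.83468885]
```

View pics/scene0.png

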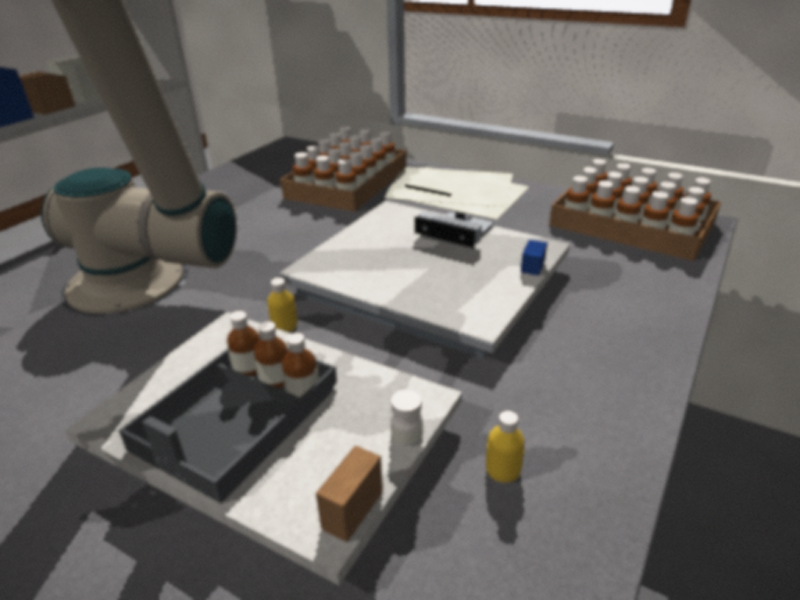

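View pics/top0.png

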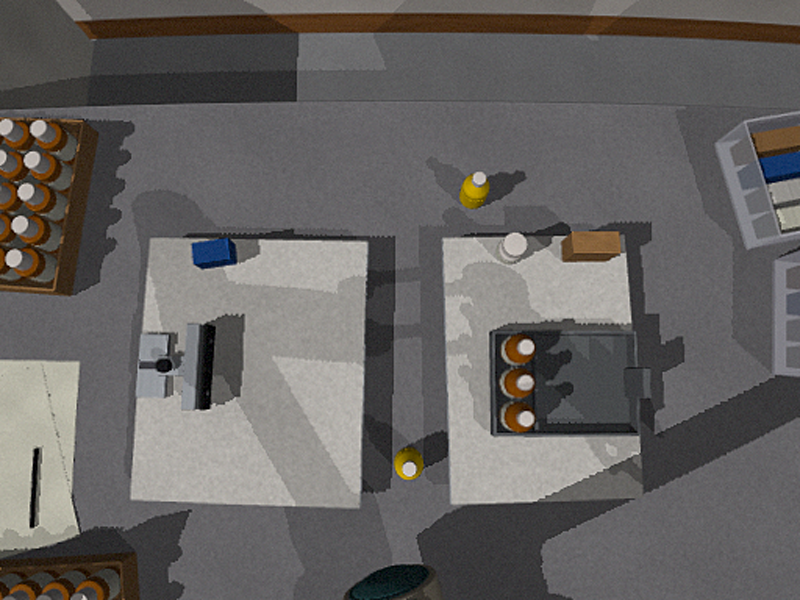

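The pictures show the tray on the counter: its tab is near top (637,384) and scene (160,440). Its three brown bottles are at top (518,348), (518,382) and (518,416). The sill is on the left, with the stop at top (200,366). The look-alikes are:
- a yellow bottle in the gap, top (408,463)
- a yellow bottle beyond the gap, top (475,188)
- brown bottles in crates, which are background

I'll measure next.

```bash
cat > h.py <<'E'
import numpy as np, cv2
from rig import manip, eyes, recognise, regions_of, mark_of
def ray(p,rc):
    K=p["K"];x=(rc[1]-K[0,2])/K[0,0];y=(rc[0]-K[1,2])/K[1,1]
    d=np.array([x,y]);u=d.copy()
    for _ in range(20):u=d/(1+p["k1"]*(u@u))
    R=cv2.Rodrigues(np.array(p["rvec"],float))[0];c=-R.T@np.array(p["tvec"])
    return c,R.T@np.array([u[0],u[1],1.])
def onz(p,rc,z):
    c,v=ray(p,rc);return c+v*(z-c[2])/v[2]
def proj(p,X):
    R=cv2.Rodrigues(np.array(p["rvec"],float))[0];q=R@np.asarray(X,float)+np.array(p["tvec"])
    u=q[:2]/q[2];u=u*(1+p["k1"]*(u@u));return np.array([u[1]*p["K"][1,1]+p["K"][1,2],u[0]*p["K"][0,0]+p["K"][0,2]])
E
python3 - <<'E'
from h import *
np.set_printoptions(precision=4,suppress=True)
H=dict(tray_grip=.105,tray_nose=.05,tray_tail=.05,counter_edge=.05,sill_edge=.05,stop=.05,stop_plate=.078,bottle0_mid=.098,bottle1_mid=.098,bottle2_mid=.098,carton_mid=.08,jar_mid=.08,packs_mid=.07)
ps=[eyes.get_image("top"),eyes.get_image("scene")]
for k,z in H.items():
    for p,n in zip(ps,("top","scene")):
        try:
            for m in mark_of(p,k)[:2]: print(k,n,np.round(m["point"],1),round(m["confidence"],2),onz(p,m["point"],z))
        except Exception as e: print(k,e)
p=ps[0]
# slab corners from mask of white
g=p["frame"]
cv2.imwrite("pics/crop.png",cv2.resize(g[195:290,295:430][:,:,::-1],(800,563),interpolation=cv2.INTER_CUBIC))
cv2.imwrite("pics/crop2.png",cv2.resize(g[140:330,75:245][:,:,::-1],(536,600),interpolation=cv2.INTER_CUBIC))
E
```

```text
tray_grip top [243.3 408.8] 0.78 [ 0.4976 -0.3101  0.105 ]
tray_grip top [232.5 119.5] 0.35 [0.5223 0.3636 0.105 ]
tray_grip scene [281.7 104.7] 0.61 [ 0.4969 -0.3119  0.105 ]
tray_grip scene [196.  242.4] 0.42 [0.5676 0.0332 0.105 ]
tray_nose top [244.9 323.2] 0.87 [ 0.4951 -0.1199  0.05  ]
tray_nose scene [241.1 177.7] 0.9 [ 0.4909 -0.118   0.05  ]
tray_tail top [244.4 407. ] 0.66 [ 0.4952 -0.3298  0.05  ]
tray_tail scene [303.9 110.8] 0.61 [ 0.4971 -0.3146  0.05  ]
counter_edge top [234.7 288.6] 0.88 [ 0.5201 -0.035   0.05  ]
counter_edge scene [221.4 211.2] 0.96 [ 0.5144 -0.0244  0.05  ]
counter_edge scene [280.4 103.7] 0.37 [ 0.4395 -0.2802  0.05  ]
sill_edge top [238.  232.6] 0.74 [0.512  0.1027 0.05  ]
sill_edge scene [195.9 241.6] 0.96 [0.5205 0.1013 0.05  ]
stop top [231.8 119.9] 0.67 [0.5261 0.3841 0.05  ]
stop scene [147.8 289.7] 0.97 [0.5102 0.4057 0.05  ]
stop_plate it knows: bottle0_mid, bottle1_mid, bottle2_mid, carton_mid, counter_edge, jar_mid, packs_mid, sill_edge, stop, tray_grip, tray_nose, tray_tail
stop_plate it knows: bottle0_mid, bottle1_mid, bottle2_mid, cart
[... 411 characters left out ...]
121.3 303.9] 0.79 [ 0.7937 -0.0715  0.098 ]
bottle2_mid top [220.2 333.1] 0.53 [ 0.5523 -0.1351  0.098 ]
bottle2_mid scene [234.1 189.6] 0.58 [ 0.5403 -0.1297  0.098 ]
bottle2_mid scene [284.8 318.8] 0.58 [ 0.8247 -0.1304  0.098 ]
carton_mid top [155.8 374.9] 0.55 [ 0.7125 -0.2484  0.08  ]
carton_mid scene [315.4 228.9] 0.88 [ 0.7152 -0.2497  0.08  ]
jar_mid top [156.3 375.5] 0.74 [ 0.7113 -0.2498  0.08  ]
jar_mid top [154.4 328. ] 0.72 [ 0.7155 -0.1317  0.08  ]
jar_mid scene [266.8 255.7] 0.95 [ 0.6973 -0.1298  0.08  ]
packs_mid top [159.6 135.2] 0.71 [0.7051 0.3471 0.07  ]
packs_mid scene [240.7 180. ] 0.68 [ 0.5119 -0.1316  0.07  ]
packs_mid scene [165.3 339.3] 0.53 [0.6962 0.3368 0.07  ]
```

View pics/crop.png

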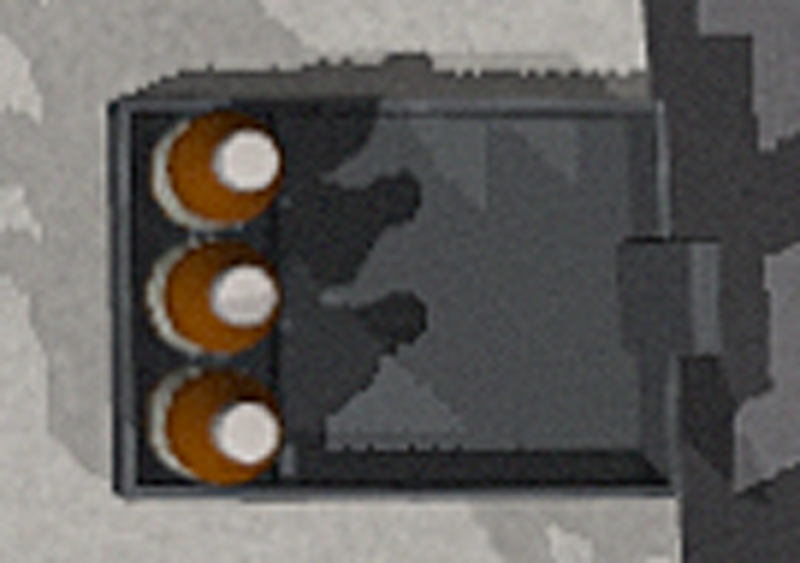

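View pics/crop2.png

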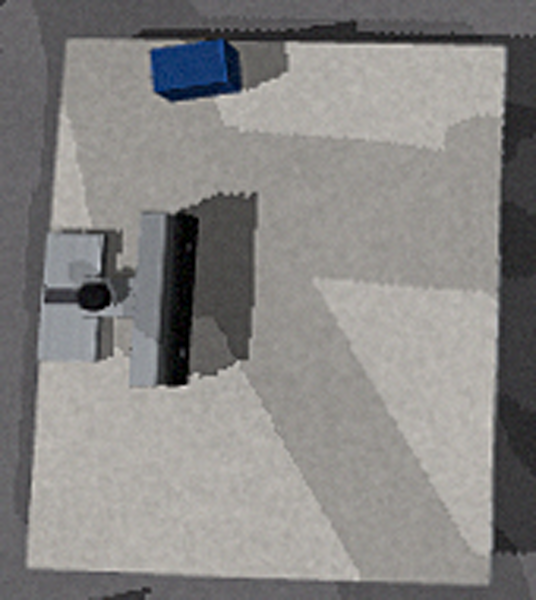

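Run:
```python
from h import *
np.set_printoptions(precision=4,suppress=True)
p=eyes.get_image("top")
def full(x,y,z): return onz(p,((y+.5)*.64-.5,(x+.5)*.64-.5),z)
def cr(x,y,z,s=800/135,ox=295,oy=195): return onz(p,((y+.5)/s-.5+oy,(x+.5)/s-.5+ox),z)
def cr2(x,y,z): return cr(x,y,z,536/170,75,140)
print("sill"); S=[cr2(66,37,.05),cr2(506,45,.05),cr2(491,585,.05),cr2(26,568,.05)]
for s in S: print(s)
e=(S[1]+S[2])/2; b=(S[0]+S[3])/2; print("edge",e,"back",b,"len",np.linalg.norm(b-e),"ang",np.degrees(np.arctan2(-(b-e)[0],(b-e)[1])), "ang2",np.degrees(np.arctan2((S[1]-S[2])[1],(S[1]-S[2])[0])),"ang3",np.degrees(np.arctan2((S[0]-S[3])[1],(S[0]-S[3])[0])), np.linalg.norm(S[1]-S[2]))
print("counter"); C=[full(443,238,.05),full(450,503,.05),full(626,234,.05),full(642,497,.05)]
for s in C: print(s)
e=(C[0]+C[1])/2;b=(C[2]+C[3])/2;print(e,b)
print("tray rim");T=[cr(112,103,.085),cr(118,492,.085),cr(662,105,.085),cr(675,492,.085)]
for s in T: print(s)
print("front",(T[0]+T[1])/2,"tail",(T[2]+T[3])/2)
print("tab top front/back corners",[cr(*a,.127) for a in((692,240),(720,241),(692,355),(720,354))])
print("plate top edge z.096", cr2(198,215,.086),cr2(187,385,.086),"block top",cr2(178,213,.096),cr2(167,386,.096),cr2(142,212,.096),cr2(131,386,.096))
```

```text
sill
[0.7326 0.4599 0.05  ]
[0.7243 0.0983 0.05  ]
[0.3036 0.1066 0.05  ]
[0.3106 0.4679 0.05  ]
edge [0.5139 0.1024 0.05  ] back [0.5216 0.4639 0.05  ] len 0.3615912536746537 ang -1.214526734378777 ang2 -1.1318354768217493 ang3 -1.090201479432585 0.4208055772065569
counter
[ 0.7291 -0.0243  0.05  ]
[ 0.3118 -0.0311  0.05  ]
[ 0.7374 -0.3272  0.05  ]
[ 0.3171 -0.3312  0.05  ]
[ 0.5204 -0.0277  0.05  ] [ 0.5273 -0.3292  0.05  ]
tray rim
[ 0.573  -0.0916  0.085 ]
[ 0.4192 -0.091   0.085 ]
[ 0.5719 -0.3169  0.085 ]
[ 0.4172 -0.3143  0.085 ]
front [ 0.4961 -0.0913  0.085 ] tail [ 0.4945 -0.3156  0.085 ]
tab top front/back corners [array([ 0.5159, -0.3072,  0.127 ]), array([ 0.5155, -0.3183,  0.127 ]), array([ 0.4723, -0.3049,  0.127 ]), array([ 0.4726, -0.3159,  0.127 ])]
plate top edge z.096 [0.5823 0.33   0.086 ] [0.4544 0.333  0.086 ] block top [0.5827 0.342  0.096 ] [0.454  0.3445 0.096 ] [0.5834 0.3697 0.096 ] [0.4537 0.3717 0.096 ]
```

Sizes agree with the description: sill about 361 x 421, gap about 130. I choose the tab at top (637,384), in the close crop at (700,300), with a grip point near (0.4945, -0.3115). The jaws will close along y across its 12 mm.

```bash
cat >> h.py <<'E'
from scipy.spatial.transform import Rotation as Ro
def to(target,yaw=None):
    """tool-axis mm shift to world target; yaw = desired world angle (deg) of tool x"""
    s=manip.get_state();w,x,y,z=s["ee_rot"];R=Ro.from_quat([x,y,z,w]).as_matrix()
    d=R.T@(np.asarray(target)-s["position"])*1e3
    a=np.degrees(np.arctan2(R[1,0],R[0,0]))
    print("t",s["clock"],"pos",np.round(s["position"],4),"yaw",round(a,2),"tilt",np.round(R[:,2],4),"F",np.round(s["contact_force"],1),"w",round(s["width"],4))
    print("tool shift mm",np.round(d,1),"turn",None if yaw is None else round(-((yaw-a+180)%360-180),2))
E
python3 - <<'E'
from h import *
p=eyes.get_image("top")
def cr2(x,y,z,s=536/170): return onz(p,((y+.5)/s-.5+140,(x+.5)/s-.5+75),z)
print(cr2(198,215,.06),cr2(187,385,.06))
to([.4945,-.3115,.20],-90.4)
E
```

```text
[0.58505639 0.33880134 0.06      ] [0.45320385 0.34188873 0.06      ]
t 1.5 pos [ 0.2206 -0.531   0.2313] yaw -67.44 tilt [ 0.e+00 -1.e-04 -1.e+00] F [-0.5  0.4 -1.1] w 0.0852
tool shift mm [ -97.7 -337.1   31.3] turn 22.96
```

```bash
python3 -m inch '[[1,0,0,0,5.75],[1,0,0,0,5.75],[1,0,0,0,5.75],[1,0,0,0,5.75],[1,0,0,0,0]]'; python3 -c "
from h import *
to([.4945,-.3115,.20],-90.4)"
```

```text
clock: 1.92
position: [0.2206, -0.531, 0.2313]
ee_rot: [-0.0, -0.698, 0.716, -0.0]
contact_force: [0.8, -0.1, -0.6]
width: 0.0853
t 1.9167 pos [ 0.2206 -0.531   0.2313] yaw -91.5 tilt [ 0. -0. -1.] F [ 0.8 -0.1 -0.6] w 0.0853
tool shift mm [-226.6 -268.    31.3] turn -1.1
```

```bash
python3 -m inch '[[1,-22.6,-26.8,3,-1.1],[1,-22.6,-26.8,3,0],[1,-22.6,-26.8,3,0],[1,-22.6,-26.8,3,0],[1,-22.6,-26.8,3,0],[1,-22.6,-26.8,3,0],[1,-22.6,-26.8,3,0],[1,-22.6,-26.8,3,0],[1,-22.6,-26.8,3,0],[1,-20,-20,2,0],[1,0,0,0,0],[1,0,0,0,0]]'
python3 - <<'E'
from h import *
to([.4945,-.3115,.09],-90.4)
p=eyes.get_image("scene");cv2.imwrite("pics/s1.png",cv2.resize(p["frame"][:,:,::-1],(800,600)))
E
```

```text
clock: 2.92
position: [0.4924, -0.3008, 0.1996]
ee_rot: [0.001, 0.715, -0.699, 0.002]
contact_force: [-0.7, -0.4, 0.5]
width: 0.0856
t 2.9167 pos [ 0.4924 -0.3008  0.1996] yaw -88.76 tilt [ 0.0016 -0.0053 -1.    ] F [-0.7 -0.4  0.5] w 0.0856
tool shift mm [ 10.1  -1.7 109.7] turn 1.64
```

```bash
python3 -m inch '[[1,10,-1.7,10,1.6],[1,0,0,20,0],[1,0,0,20,0],[1,0,0,0,0]]'
python3 - <<'E'
from h import *
to([.4945,-.3115,.09],-90.4)
p=eyes.get_image("scene");cv2.imwrite("pics/s1.png",cv2.resize(p["frame"][:,:,::-1],(800,600)))
to([.4945,-.3115,.09],-90.4)
E
```

```text
clock: 3.3
position: [0.493, -0.3177, 0.1487]
ee_rot: [-0.002, -0.702, 0.712, -0.005]
contact_force: [-1.2, 0.1, 0.1]
width: 0.0856
t 3.3 pos [ 0.493  -0.3177  0.1487] yaw -90.76 tilt [ 0.0048 -0.0104 -0.9999] F [-1.2  0.1  0.1] w 0.0856
tool shift mm [-6.8 -1.1 58.6] turn -0.36
t 3.35 pos [ 0.4936 -0.3184  0.1503] yaw -90.77 tilt [ 0.0063 -0.0119 -0.9999] F [ 0.3 -0.3  0.2] w 0.085
tool shift mm [-7.6 -0.4 60.2] turn -0.37
```

View pics/s1.png

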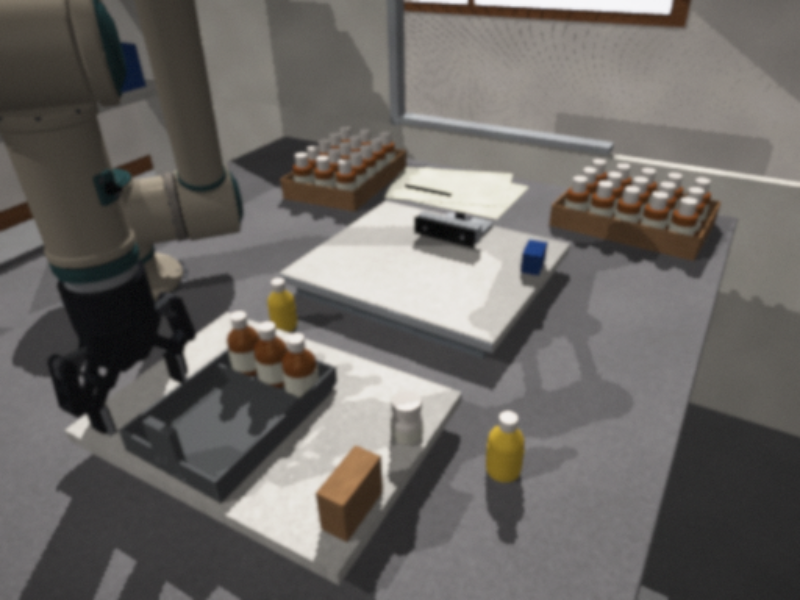

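```bash
python3 -m inch '[[1,0,0,0,0],[1,0,0,0,0]]'
python3 - <<'E'
from h import *
to([.4945,-.3115,.09],-90.4)
p=eyes.get_image("scene");q=eyes.get_image("top")
P=manip.get_state()["position"]
for pp in (p,q):
  for X in (P,[.4945,-.3115,.105],[.4945,-.3115,.127]): print(proj(pp,X)/.64)
g=q["frame"][195:290,295:430]
cv2.imwrite("pics/t2.png",cv2.resize(q["frame"][:,:,::-1],(800,600)))
E
```

```text
clock: 3.52
position: [0.4928, -0.321, 0.151]
ee_rot: [-0.002, -0.701, 0.713, -0.007]
contact_force: [-0.5, 0.2, 0.1]
width: 0.0852
t 3.5167 pos [ 0.4928 -0.321   0.151 ] yaw -90.96 tilt [ 0.0068 -0.013  -0.9999] F [-0.5  0.2  0.1] w 0.0852
tool shift mm [-10.4  -1.1  60.9] turn -0.56
[413.82896789 144.25471132]
[439.16884552 162.37776036]
[425.10412733 157.59906648]
[382.80002459 660.77021148]
[382.22565186 639.79752131]
[382.1513013 646.3951043]
```

View pics/t2.png

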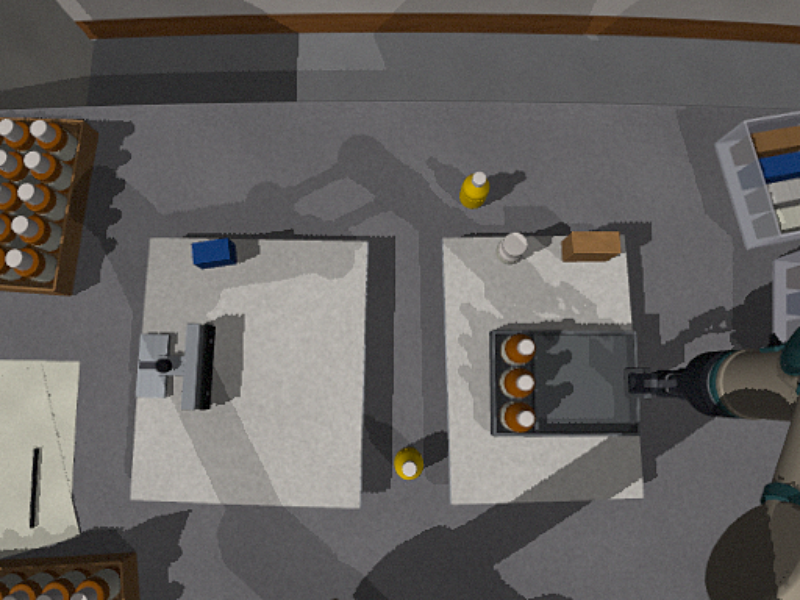

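```bash
for i in 1 2 3; do python3 -m inch '[[1,0,0,0,0],[1,0,0,0,0]]' >/dev/null; python3 -c "
from h import *
to([.4945,-.3115,.09],-90.4)"; done
```

```text
t 3.7833 pos [ 0.4939 -0.3218  0.1532] yaw -90.96 tilt [ 0.0102 -0.0156 -0.9998] F [ 0.7 -0.8 -0.3] w 0.0854
tool shift mm [-11.3   0.2  63. ] turn -0.56
t 3.95 pos [ 0.4944 -0.3219  0.1543] yaw -90.95 tilt [ 0.0118 -0.0169 -0.9998] F [-0.3  0.2  1.6] w 0.0854
tool shift mm [-11.5   0.8  64.1] turn -0.55
t 4.1167 pos [ 0.4947 -0.3218  0.1548] yaw -90.92 tilt [ 0.0125 -0.0175 -0.9998] F [0.3 1.  0.9] w 0.0857
tool shift mm [-11.4   1.2  64.6] turn -0.52
```

```bash
python3 -m inch '[[1,-6,0.5,5,-0.5],[1,-6,0.5,5,0],[1,0,0,5,0],[1,0,0,5,0]]' >/dev/null; python3 -c "
from h import *
to([.4945,-.3115,.09],-90.4)";python3 -m inch '[[1,0,0,0,0],[1,0,0,0,0],[1,0,0,0,0]]' >/dev/null; python3 -c "
from h import *
to([.4945,-.3115,.09],-90.4)"
```

```text
t 4.45 pos [ 0.4945 -0.3088  0.1339] yaw -90.34 tilt [ 0.0141 -0.0184 -0.9997] F [ 0.2  0.7 -0.2] w 0.0852
tool shift mm [ 1.9  0.6 43.9] turn 0.06
t 4.7 pos [ 0.4934 -0.3074  0.1313] yaw -90.3 tilt [ 0.0105 -0.0156 -0.9998] F [-0.3  0.1  0.3] w 0.0856
tool shift mm [ 3.4 -0.7 41.3] turn 0.1
```

```bash
python3 -m inch '[[1,1.5,-0.5,5,0],[1,1,0,5,0],[1,0,0,5,0],[1,0,0,5,0],[1,0,0,5,0],[1,0,0,5,0],[1,0,0,3,0],[1,0,0,0,0],[1,0,0,0,0],[1,0,0,0,0]]' >/dev/null
python3 - <<'E'
from h import *
to([.4945,-.3115,.09],-90.4)
p=eyes.get_image("scene");cv2.imwrite("pics/s3.png",cv2.resize(p["frame"][240:384,40:240][:,:,::-1],(800,576)))
E
```

```text
t 5.5333 pos [ 0.4943 -0.3116  0.0942] yaw -90.35 tilt [ 0.0101 -0.0156 -0.9998] F [-0.1  0.3  0.3] w 0.0852
tool shift mm [-0.1 -0.2  4.2] turn 0.05
```

View pics/s3.png

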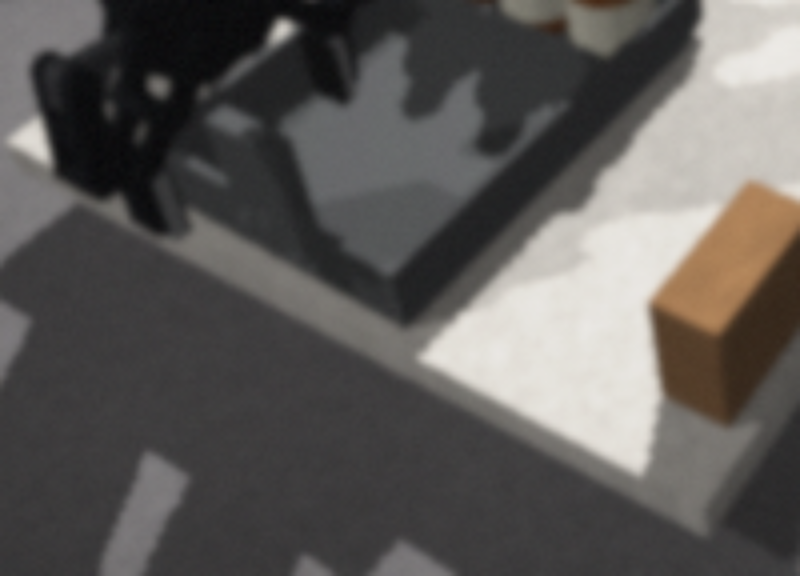

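```bash
python3 -m inch '[[1,0,0,3,0],[1,0,0,0,0],[-0.3,0,0,0,0],[-0.5,0,0,0,0],[-0.6,0,0,0,0],[-0.8,0,0,0,0],[-1,0,0,0,0],[-1,0,0,0,0],[-1,0,0,0,0],[-1,0,0,0,0],[-1,0,0,0,0],[-1,0,0,0,0]]' 60
python3 - <<'E'
from h import *
to([.4945,-.3115,.09],-90.4)
p=eyes.get_image("top");cv2.imwrite("pics/t4.png",cv2.resize(p["frame"][180:300,275:445][:,:,::-1],(800,565)))
E
```

```text
clock: 6.58
position: [0.4952, -0.3118, 0.0935]
ee_rot: [-0.001, -0.705, 0.709, -0.01]
contact_force: [-0.5, -0.5, 1.1]
width: 0.0113
t 6.5833 pos [ 0.4952 -0.3118  0.0935] yaw -90.39 tilt [ 0.0131 -0.016  -0.9998] F [-0.5 -0.5  1.1] w 0.0113
tool shift mm [-0.3  0.8  3.5] turn 0.01
```

View pics/t4.png

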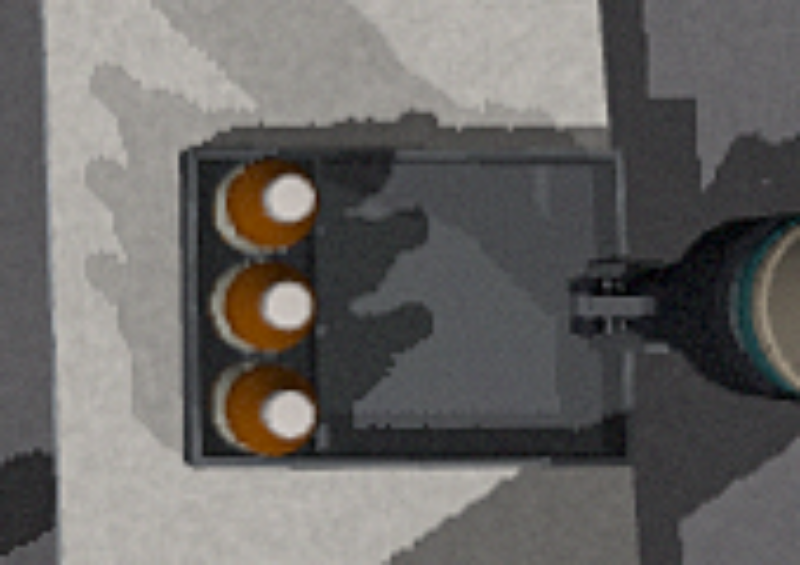

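```bash
python3 -m inch '[[-1,-2,0,0.5,0],[-1,-4,0,0.5,0],[-1,-5,-0.3,0.5,0],[-1,-5,-0.3,0.5,0],[-1,-5,-0.3,0.5,0],[-1,-3,-0.2,0.5,0]]'
python3 - <<'E'
from h import *
to([.5145,.130,.0935],-91.15)
E
```

```text
clock: 7.13
position: [0.4985, -0.2915, 0.0936]
ee_rot: [-0.002, -0.704, 0.71, -0.015]
contact_force: [0.0, -3.8, 6.3]
width: 0.0112
t 7.1333 pos [ 0.4985 -0.2915  0.0936] yaw -90.43 tilt [ 0.0181 -0.0248 -0.9995] F [ 0.  -3.8  6.3] w 0.0112
tool shift mm [-421.5  -13.   -10.1] turn 0.72
```

```bash
for i in 1 2; do python3 -m inch '[[-1,0,0,0,0],[-1,0,0,0,0],[-1,0,0,0,0]]' 100 >/dev/null; python3 -c "
from h import *
to([.5145,.130,.0935],-91.15); print(manip.get_state()['moment'])"; done
```

```text
t 7.3833 pos [ 0.4986 -0.2905  0.0948] yaw -90.38 tilt [ 0.0183 -0.0252 -0.9995] F [ 0.3 -2.2  3.7] w 0.011
tool shift mm [-420.5  -13.3   -9. ] turn 0.77
[0.57204177 0.48540304 0.02219501]
t 7.6333 pos [ 0.4986 -0.2905  0.0948] yaw -90.38 tilt [ 0.0181 -0.0256 -0.9995] F [ 1.  -1.4  4. ] w 0.0104
tool shift mm [-420.5  -13.3   -9.2] turn 0.77
[ 0.62659959  0.5051987  -0.00370457]
```

```bash
python3 -m inch '[[-1,-3,0,0,0],[-1,-5,0,0,0],[-1,-5,0,0,0],[-1,-5,0,0,0],[-1,-5,0,0,0],[-1,-5,0,0,0],[-1,-5,0,0,0],[-1,-5,0,0,0],[-1,-5,0,0,0],[-1,-3,0,0,0]]'
python3 - <<'E'
from h import *
to([.5145,.130,.0935],-91.15)
p=eyes.get_image("top");cv2.imwrite("pics/t5.png",cv2.resize(p["frame"][160:310,225:445][:,:,::-1],(800,545)))
E
```

```text
clock: 8.47
position: [0.499, -0.2411, 0.0947]
ee_rot: [-0.003, -0.704, 0.71, -0.016]
contact_force: [0.8, -3.8, 3.8]
width: 0.0109
t 8.4667 pos [ 0.499  -0.2411  0.0947] yaw -90.43 tilt [ 0.0189 -0.0264 -0.9995] F [ 0.8 -3.8  3.8] w 0.0109
tool shift mm [-371.2  -12.9   -8.3] turn 0.72
```

View pics/t5.png

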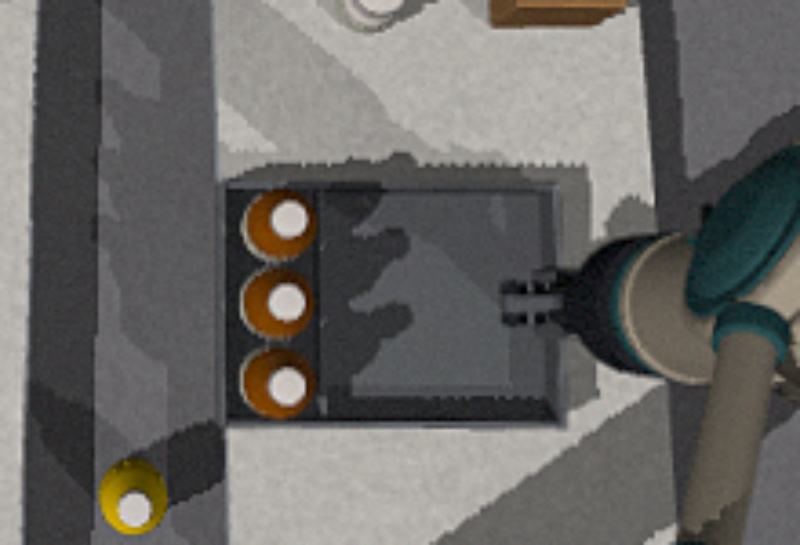

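```bash
python3 -m inch '[[-1,-4,-0.2,0.3,0.1],[-1,-5,-0.2,0.3,0],[-1,-5,-0.2,0.3,0],[-1,-5,-0.2,0.2,0],[-1,-5,-0.2,0.2,0],[-1,-5,-0.2,0.2,0],[-1,-5,-0.2,0.2,0],[-1,-5,-0.2,0.2,0],[-1,-5,-0.2,0.2,0],[-1,-5,-0.2,0.2,0]]'
python3 - <<'E'
from h import *
to([.5145,.130,.0935],-91.15)
E
```

```text
clock: 9.35
position: [0.5034, -0.1923, 0.0952]
ee_rot: [-0.003, -0.704, 0.71, -0.02]
contact_force: [-1.5, -4.6, 6.7]
width: 0.0109
t 9.35 pos [ 0.5034 -0.1923  0.0952] yaw -90.53 tilt [ 0.0235 -0.0321 -0.9992] F [-1.5 -4.6  6.7] w 0.0109
tool shift mm [-322.3   -8.3   -8.4] turn 0.62
```

```bash
python3 -m inch '[[-1,3,0,0,0],[-1,5,0,0,0],[-1,5,0,0,0],[-1,5,0,0,0],[-1,4,0,0,0],[-1,0,0,0,0]]' >/dev/null
python3 - <<'E'
from h import *
to([.5145,.130,.0935],-91.15);print(manip.get_state()['moment'])
E
python3 -m inch '[[-1,0,0,-0.3,0],[-1,0,0,-0.3,0],[-1,0,0,-0.3,0]]' >/dev/null
python3 - <<'E'
from h import *
to([.5145,.130,.0935],-91.15);print(manip.get_state()['moment'])
p=eyes.get_image("scene");cv2.imwrite("pics/s6.png",cv2.resize(p["frame"][190:334,60:260][:,:,::-1],(800,576)))
E
```

```text
t 9.85 pos [ 0.5014 -0.2094  0.0935] yaw -90.69 tilt [ 0.0203 -0.0202 -0.9996] F [0.5 0.6 4.7] w 0.0109
tool shift mm [-339.4   -9.1   -6.7] turn 0.46
[ 1.06806532 -0.03882613  0.04405213]
t 10.1 pos [ 0.501  -0.2098  0.0937] yaw -90.79 tilt [ 0.0195 -0.0191 -0.9996] F [-0.   2.3  1.3] w 0.0106
tool shift mm [-339.9   -8.9   -6. ] turn 0.36
[ 0.94327025 -0.12196832  0.04441623]
```

View pics/s6.png

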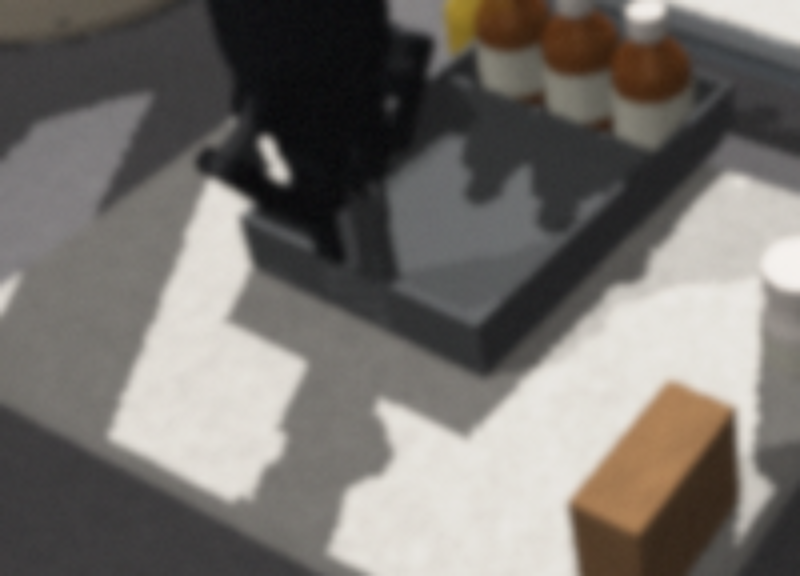

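```bash
python3 -m inch '[[-1,4,0,0,0],[-1,5,0,0,0],[-1,5,0,0,0],[-1,5,0,0,0],[-1,5,0,0,0],[-1,5,0,0,0],[-1,5,0,0,0],[-1,0,0,0,0]]' >/dev/null
python3 - <<'E'
from h import *
to([.5145,.130,.0935],-91.15);print(manip.get_state()['moment'])
E
python3 -m inch '[[-1,4,0,0.3,0],[-1,5,0,0.3,0],[-1,5,0,0.3,0],[-1,5,0,0.3,0],[-1,0,0,0,0]]' >/dev/null
python3 - <<'E'
from h import *
to([.5145,.130,.0935],-91.15);print(manip.get_state()['moment'])
E
```

```text
t 10.8167 pos [ 0.5003 -0.248   0.094 ] yaw -90.71 tilt [ 0.0189 -0.0207 -0.9996] F [0.6 1.4 1.3] w 0.0109
tool shift mm [-378.1   -9.6   -7. ] turn 0.44
[ 0.84447592 -0.17226522  0.0254545 ]
t 11.2333 pos [ 0.5    -0.2687  0.0934] yaw -90.76 tilt [ 0.019  -0.0193 -0.9996] F [-0.   0.2  2.7] w 0.0109
tool shift mm [-398.8   -9.4   -7.5] turn 0.39
[ 0.98280024 -0.10997819  0.09352577]
```

```bash
python3 -m inch '[[0,0,0,0,0],[1,0,0,0,0],[1,0,0,0,0],[1,0,0,0,0],[1,0,0,0,0],[1,0,0,-8,0],[1,0,0,-8,0],[1,0,0,-8,0],[1,0,0,-8,0],[1,0,0,-8,0],[1,0,0,0,0],[1,0,0,0,0]]' >/dev/null
python3 - <<'E'
from h import *
to([.5,-.2687,.0915],-90.5);print(manip.get_state()['moment'])
E
python3 -m inch '[[1,-25,0,0,0],[1,-25,0,0,0],[1,0,0,0,0],[1,0,0,0,0],[1,0,0,0,0]]' >/dev/null
python3 - <<'E'
from h import *
to([.5,-.2687,.0915],-90.5);print(manip.get_state()['moment'])
E
```

```text
t 12.2333 pos [ 0.5003 -0.2723  0.1396] yaw -90.53 tilt [ 0.0222 -0.0315 -0.9993] F [-0.7  0.2  0.4] w 0.0853
tool shift mm [-5.1  1.4 47.9] turn -0.03
[-0.00127643 -0.0152016   0.03016536]
t 12.65 pos [ 0.501  -0.222   0.1383] yaw -90.61 tilt [ 0.0235 -0.0332 -0.9992] F [-0.5 -0.3  0.1] w 0.0854
tool shift mm [45.1  1.6 48.3] turn -0.11
[-0.01420444  0.0053118   0.0499229 ]
```

```bash
t(){ python3 -c "
from h import *
to([.5,-.2687,.0915],-90.5)"; }
python3 -m inch '[[1,0,0,-35,0],[1,0,0,0,0],[1,0,0,0,0],[1,0,0,0,0]]' >/dev/null; t
python3 -m inch '[[1,0,0,2.5,0],[1,0,0,2.5,0],[1,0,0,2.5,0],[1,0,0,2.5,0],[1,0,0,2.5,0],[1,0,0,2.5,0],[1,0,0,0,0]]' >/dev/null; t
```

```text
t 12.9833 pos [ 0.5003 -0.2235  0.1738] yaw -90.69 tilt [ 0.0226 -0.0342 -0.9992] F [ 0.  -0.5 -0.1] w 0.0854
tool shift mm [42.4  1.7 83.7] turn -0.19
t 13.5667 pos [ 0.4992 -0.2248  0.1543] yaw -90.78 tilt [ 0.0184 -0.0321 -0.9993] F [-0.3  0.2  0.2] w 0.0853
tool shift mm [41.8 -0.2 64.1] turn -0.28
```

```bash
t(){ python3 -c "
from h import *
to([.5,-.2687,.0915],-90.5)"; }
python3 -m inch '[[1,0,0,35,0],[1,0,0,0,0],[1,0,0,0,0]]' >/dev/null; t
python3 -m inch '[[1,30,0,0,0],[1,0,0,0,0],[1,0,0,0,0]]' >/dev/null; t
python3 -m inch '[[1,0,0,-10,0],[1,0,0,-10,0],[1,0,0,-10,0],[1,0,0,-10,0],[1,0,0,0,0]]' >/dev/null; t
```

```text
t 13.8167 pos [ 0.501  -0.2265  0.1195] yaw -90.77 tilt [ 0.0207 -0.0335 -0.9992] F [0.9 0.6 1. ] w 0.0852
tool shift mm [41.3  1.  29.4] turn -0.27
t 14.0667 pos [ 0.5011 -0.2567  0.1229] yaw -90.68 tilt [ 0.0212 -0.0334 -0.9992] F [-1.3  0.1  0.2] w 0.0854
tool shift mm [10.9  1.7 31.8] turn -0.18
t 14.4833 pos [ 0.5018 -0.2557  0.17  ] yaw -90.7 tilt [ 0.0261 -0.0367 -0.999 ] F [-0.5 -0.1 -1. ] w 0.0852
tool shift mm [10.1  3.7 78.9] turn -0.2
```

```bash
t(){ python3 -c "
from h import *
to([.5,-.2687,.0915],-90.5)"; }
python3 -m inch '[[1,0,0,-40,0],[1,0,0,0,0],[1,0,0,0,0],[1,0,0,-40,0],[1,0,0,0,0],[1,0,0,0,0],[1,0,0,-40,0],[1,0,0,0,0],[1,0,0,0,0]]' >/dev/null; t
python3 -m inch '[[1,0,0,25,0],[1,0,0,25,0],[1,0,0,25,0],[1,0,0,25,0],[1,0,0,25,0],[1,0,0,0,0],[1,0,0,0,0]]' >/dev/null; t
```

```text
t 15.2333 pos [ 0.4981 -0.2486  0.2942] yaw -90.57 tilt [ 0.029  -0.0381 -0.9989] F [-0.5  0.9 -0.3] w 0.0854
tool shift mm [ 12.4   3.9 203.3] turn -0.07
t 15.8167 pos [ 0.5053 -0.255   0.1668] yaw -90.54 tilt [ 0.0393 -0.0447 -0.9982] F [-0.1  0.6  1.5] w 0.0856
tool shift mm [10.4  8.2 75.5] turn -0.04
```

```bash
t(){ python3 -c "
from h import *
to([.5,-.2687,.0915],-90.5)"; }
python3 -m inch '[[1,0,0,-25,0],[1,0,0,-25,0],[1,0,0,-25,0],[1,0,0,-25,0],[1,0,0,-25,0],[1,0,0,0,0],[1,0,0,0,0]]' >/dev/null; t
python3 -m inch '[[1,0,0,-3,0],[1,0,0,3,0],[1,0,0,3,0],[1,0,0,3,0],[1,0,0,3,0],[1,0,0,3,0],[1,0,0,3,0],[1,0,0,3,0],[1,0,0,3,0],[1,0,0,3,0],[1,0,0,3,0],[1,0,0,3,0]]' >/dev/null; t
```

```text
t 16.4 pos [ 0.5017 -0.2497  0.3049] yaw -90.54 tilt [ 0.0464 -0.0491 -0.9977] F [-0.1  0.7 -1. ] w 0.0857
tool shift mm [  8.6  11.5 213.7] turn -0.04
t 17.4 pos [ 0.5019 -0.2505  0.2691] yaw -90.53 tilt [ 0.0419 -0.0462 -0.9981] F [-1.1  0.3  1.3] w 0.0858
tool shift mm [ 10.1   9.2 178. ] turn -0.03
```

```bash
t(){ python3 -c "
from h import *
to([.5,-.2687,.0915],-90.5)"; }
python3 -m inch '[[1,0,0,2.5,0],[1,0,0,2.5,0],[1,0,0,2.5,0],[1,0,0,2.5,0],[1,0,0,2.5,0],[1,0,0,2.5,0],[1,0,0,2.5,0],[1,0,0,2.5,0],[1,0,0,2.5,0],[1,0,0,2.5,0]]' >/dev/null; t
python3 -m inch '[[1,2,0,4,0],[1,2,0,4,0],[1,1,0,4,0],[1,1,0,4,0],[1,1,0,4,0],[1,1,0,4,0],[1,0,0,4,0],[1,0,0,4,0],[1,0,0,4,0],[1,0,0,4,0]]' >/dev/null; t
```

```text
t 18.2333 pos [ 0.5032 -0.2518  0.2417] yaw -90.53 tilt [ 0.0427 -0.0467 -0.998 ] F [ 0.4 -0.3  0.4] w 0.0854
tool shift mm [  9.9   9.5 150.6] turn -0.03
t 19.0667 pos [ 0.505  -0.2631  0.1978] yaw -90.55 tilt [ 0.0425 -0.0467 -0.998 ] F [0.9 0.3 0.3] w 0.0856
tool shift mm [  0.7   9.5 106.1] turn -0.05
```

```bash
python3 -c "
from h import *
s=manip.get_state();q=s['qpos'];print(q,q[1]+q[2]+q[4]-np.pi,s['effort'],s['qd'])"
```

```text
[-0.59285265  0.25686898  1.61949152 -0.01603837  1.20384046  0.99189844] -0.06139168142077578 [-1.80597830e-02 -4.00978410e+01 -2.41410130e+01 -8.18561786e-02
 -2.39190180e-01 -6.70880545e-04] [-0.00111394  0.0434866   0.07951071  0.00041477 -0.1238925  -0.00103505]
```

```bash
t(){ python3 -c "
from h import *
to([.5,-.2687,.0915],-90.5)"; }
python3 -m inch '[[1,0,0,-35,0],[1,0,0,-25,0],[1,0,0,-16,0],[1,0,0,-10,0],[1,0,0,-5,0],[1,0,0,-3,0],[1,0,0,-1,0]]' >/dev/null; t
python3 -m inch '[[1,0,0,1,0],[1,0,0,3,0],[1,0,0,6,0],[1,0,0,10,0],[1,0,0,16,0],[1,0,0,25,0],[1,0,0,35,0],[1,0,0,0,0],[1,0,0,0,0],[1,0,0,0,0]]' >/dev/null; t
```

```text
t 19.65 pos [ 0.4992 -0.257   0.2913] yaw -90.51 tilt [ 0.035  -0.0414 -0.9985] F [-0.4  0.6  0.2] w 0.0853
tool shift mm [  3.5   6.2 200. ] turn -0.01
t 20.4833 pos [ 0.4993 -0.259   0.1832] yaw -90.49 tilt [ 0.0257 -0.0351 -0.9991] F [0.1 0.1 0.1] w 0.0856
tool shift mm [ 6.5  1.7 92. ] turn 0.01
```

Starting upward moves abruptly and stopping downward moves abruptly takes out the accumulated tilt. I'll repeat that.

```bash
t(){ python3 -c "
from h import *
to([.5,-.2687,.0915],-90.5)"; }
python3 -m inch '[[1,0,0,-38,0],[1,0,0,-30,0],[1,0,0,-20,0],[1,0,0,-12,0],[1,0,0,-6,0],[1,0,0,-3,0],[1,0,0,-1,0]]' >/dev/null; t
python3 -m inch '[[1,0,0,1,0],[1,0,0,3,0],[1,0,0,6,0],[1,0,0,10,0],[1,0,0,18,0],[1,0,0,28,0],[1,0,0,38,0],[1,0,0,0,0],[1,0,0,0,0],[1,0,0,0,0]]' >/dev/null; t
python3 -m inch '[[1,0,0,-38,0],[1,0,0,-30,0],[1,0,0,-20,0],[1,0,0,-12,0],[1,0,0,-6,0],[1,0,0,-3,0],[1,0,0,-1,0]]' >/dev/null; t
```

```text
t 21.0667 pos [ 0.4982 -0.256   0.3067] yaw -90.51 tilt [ 0.0349 -0.0411 -0.9985] F [-0.1 -0.2  0.5] w 0.085
tool shift mm [  3.8   5.7 215.5] turn -0.01
t 21.9 pos [ 0.4981 -0.258   0.1903] yaw -90.5 tilt [ 0.0243 -0.0339 -0.9991] F [-0.1  0.6  0.5] w 0.0852
tool shift mm [ 7.3  0.4 99.2] turn 0.0
t 22.4833 pos [ 0.4974 -0.2554  0.3146] yaw -90.51 tilt [ 0.0343 -0.0405 -0.9986] F [0.7 0.3 0.2] w 0.0854
tool shift mm [  4.3   5.  223.5] turn -0.01
```

```bash
t(){ python3 -c "
from h import *
to([.5,-.2687,.0915],-90.5)"; }
python3 -m inch '[[1,0,0,1,0],[1,0,0,4,0],[1,0,0,10,0],[1,0,0,18,0],[1,0,0,28,0],[1,0,0,40,0],[1,0,0,0,0],[1,0,0,0,0]]' >/dev/null; t
python3 -m inch '[[1,0,0,-40,0],[1,0,0,0,0],[1,0,0,0,0],[1,0,0,-40,0],[1,0,0,0,0],[1,0,0,0,0]]' >/dev/null; t
```

```text
t 23.15 pos [ 0.4981 -0.2578  0.2036] yaw -90.5 tilt [ 0.0276 -0.036  -0.999 ] F [ 0.5 -0.1  1.2] w 0.0855
tool shift mm [  6.9   1.2 112.4] turn 0.0
t 23.65 pos [ 0.4948 -0.254   0.2881] yaw -90.49 tilt [ 0.0241 -0.0336 -0.9991] F [-0.3 -0.3 -1.1] w 0.0853
tool shift mm [  8.   -0.5 197. ] turn 0.01
```

```bash
t(){ python3 -c "
from h import *
to([.5,-.2687,.0915],-90.5)"; }
python3 -m inch '[[1,0,0,1,0],[1,0,0,4,0],[1,0,0,10,0],[1,0,0,18,0],[1,0,0,28,0],[1,0,0,40,0],[1,0,0,0,0],[1,0,0,0,0],[1,0,0,0,0],[1,0,0,-40,0],[1,0,0,0,0],[1,0,0,0,0],[1,0,0,-40,0],[1,0,0,0,0],[1,0,0,0,0]]' >/dev/null; t
python3 -m inch '[[1,0,0,1,0],[1,0,0,4,0],[1,0,0,10,0],[1,0,0,18,0],[1,0,0,28,0],[1,0,0,40,0],[1,0,0,0,0],[1,0,0,0,0],[1,0,0,0,0],[1,0,0,-40,0],[1,0,0,0,0],[1,0,0,0,0],[1,0,0,-40,0],[1,0,0,0,0],[1,0,0,0,0]]' >/dev/null; t
```

```text
t 24.9 pos [ 0.4993 -0.2573  0.2751] yaw -90.51 tilt [ 0.04   -0.0441 -0.9982] F [ 0.7  0.5 -0.2] w 0.0852
tool shift mm [  3.3   6.7 183.8] turn -0.01
t 26.15 pos [ 0.5038 -0.2604  0.2617] yaw -90.54 tilt [ 0.0548 -0.0539 -0.997 ] F [-0.6 -0.4  0.3] w 0.0852
tool shift mm [ -0.8  13.2 169.9] turn -0.04
```

```bash
t(){ python3 -c "
from h import *
s=manip.get_state();q=s['qpos'];d=s['qd'];print(round(s['clock'],2),round(s['position'][2],4),'sum',round(q[1]+q[2]+q[4]-np.pi,4),'v',np.round(d[[1,2,4]],3),round(d[1]+d[2]+d[4],4))"; }
t
python3 -m inch '[[1,0,0,1,0]]' >/dev/null; t
python3 -m inch '[[1,0,0,4,0]]' >/dev/null; t
python3 -m inch '[[1,0,0,10,0]]' >/dev/null; t
python3 -m inch '[[1,0,0,18,0]]' >/dev/null; t
python3 -m inch '[[1,0,0,28,0]]' >/dev/null; t
python3 -m inch '[[1,0,0,40,0]]' >/dev/null; t
python3 -m inch '[[1,0,0,0,0]]' >/dev/null; t
python3 -m inch '[[1,0,0,0,0]]' >/dev/null; t
python3 -m inch '[[1,0,0,-40,0]]' >/dev/null; t
python3 -m inch '[[1,0,0,0,0]]' >/dev/null; t
python3 -m inch '[[1,0,0,0,0]]' >/dev/null; t
python3 -m inch '[[1,0,0,-40,0]]' >/dev/null; t
python3 -m inch '[[1,0,0,0,0]]' >/dev/null; t
python3 -m inch '[[1,0,0,0,0]]' >/dev/null; t
python3 -m inch '[[1,0,0,0,0]]' >/dev/null; t
```

```text
26.15 0.2617 sum -0.0756 v [-0.064 -0.12   0.017] -0.1672
26.23 0.2635 sum -0.0819 v [-0.003  0.022 -0.023] -0.0033
26.32 0.2609 sum -0.0852 v [ 0.017  0.072 -0.126] -0.0368
26.4 0.2521 sum -0.089 v [ 0.081  0.224 -0.3  ] 0.0039
26.48 0.2348 sum -0.0928 v [ 0.158  0.373 -0.536] -0.0048
26.57 0.2076 sum -0.0975 v [ 0.275  0.545 -0.823] -0.0024
26.65 0.1685 sum -0.1035 v [ 0.449  0.703 -1.172] -0.0196
26.73 0.1598 sum -0.0871 v [-0.06  -0.09   0.059] -0.0908
26.82 0.1585 sum -0.0843 v [ 0.055  0.086 -0.013] 0.1281
26.9 0.1901 sum -0.0639 v [-0.48  -0.787  1.176] -0.0912
26.98 0.1974 sum -0.0767 v [ 0.104  0.155 -0.051] 0.2086
27.07 0.1988 sum -0.0775 v [-0.061 -0.117  0.022] -0.156
27.15 0.2341 sum -0.0661 v [-0.412 -0.853  1.195] -0.0702
27.23 0.2428 sum -0.0819 v [ 0.072  0.135 -0.065] 0.1416
27.32 0.2448 sum -0.085 v [-0.065 -0.117  0.018] -0.1639
27.4 0.2473 sum -0.0904 v [-0.009  0.001  0.01 ] 0.0017
```

The state log shows the cause. Each row re-bases on a moving pose and captures the transient pitch, while camera calls let the arm settle on its last target. So I'll jump up 40 mm, add one hold row, then settle with camera calls.

```bash
cat > s.py <<'E'
import sys
from h import *
def t():
    s=manip.get_state();q=s['qpos'];d=s['qd'];print(round(s['clock'],2),round(s['position'][2],4),'sum',round(q[1]+q[2]+q[4]-np.pi,4),'v',round(d[1]+d[2]+d[4],4))
t()
for i in range(int(sys.argv[1])): eyes.get_image("scene")
t()
E
python3 s.py 3
python3 -m inch '[[1,0,0,-40,0],[1,0,0,0,0]]' >/dev/null; python3 s.py 4
```

```text
27.4 0.2473 sum -0.0904 v 0.0017
27.55 0.2449 sum -0.0853 v 0.0279
27.72 0.2824 sum -0.0775 v 0.2345
27.92 0.2751 sum -0.0643 v 0.004
```

```bash
python3 -m inch '[[1,0,0,-40,0],[1,0,0,0,0]]' >/dev/null; python3 s.py 3
python3 -m inch '[[1,0,0,-40,0],[1,0,0,0,0]]' >/dev/null; python3 s.py 3
python3 -m inch '[[1,0,0,40,0]]' >/dev/null; python3 s.py 3
python3 -m inch '[[1,0,0,40,0]]' >/dev/null; python3 s.py 3
```

```text
28.08 0.3113 sum -0.0543 v 0.248
28.23 0.3048 sum -0.0424 v 0.0092
28.4 0.3401 sum -0.0304 v 0.2686
28.55 0.3337 sum -0.0187 v 0.0073
28.63 0.2999 sum -0.0348 v 0.0796
28.78 0.2898 sum -0.0093 v -0.1476
28.87 0.2595 sum -0.0268 v 0.1253
29.02 0.2513 sum -0.0055 v -0.1297
```

```bash
python3 -c "
from h import *
to([.5,-.2687,.0925],-90.5)"
python3 -m inch '[[1,0,0,40,0]]' >/dev/null; python3 s.py 3;python3 -c "
from h import *
to([.5,-.2687,.0925],-90.5)"
```

```text
t 29.0167 pos [ 0.4842 -0.2473  0.2513] yaw -90.47 tilt [-0.0033 -0.0148 -0.9999] F [-0.2  0.4  0.4] w 0.0857
tool shift mm [ 18.9 -16.5 159.1] turn 0.03
29.1 0.2208 sum -0.0269 v 0.0543
29.25 0.2125 sum -0.0054 v -0.0936
t 29.25 pos [ 0.4846 -0.2482  0.2125] yaw -90.46 tilt [-0.0034 -0.0148 -0.9999] F [ 0.3 -0.3  0.2] w 0.0854
tool shift mm [ 18.6 -16.  120.2] turn 0.04
```

```bash
python3 -m inch '[[1,0,0,-25,0],[1,0,0,0,0]]' >/dev/null; python3 s.py 3
python3 -m inch '[[1,18,-16,25,0]]' >/dev/null; python3 s.py 3;python3 -c "
from h import *
to([.5,-.2687,.0925],-90.5)"
```

```text
29.42 0.2444 sum -0.0136 v 0.0455
29.57 0.2396 sum -0.0056 v 0.0494
29.65 0.2207 sum -0.0138 v -0.1084
29.8 0.2139 sum -0.0038 v 0.006
t 29.8 pos [ 0.5013 -0.2673  0.2139] yaw -90.5 tilt [-0.0049 -0.0139 -0.9999] F [ 0.1  0.6 -0.4] w 0.0854
tool shift mm [ -0.3   0.7 121.5] turn 0.0
```

```bash
python3 -m inch '[[1,0,0.7,40,0]]' >/dev/null; python3 s.py 3
python3 -m inch '[[1,0,0,40,0]]' >/dev/null; python3 s.py 3
python3 -m inch '[[1,0,0,38,0]]' >/dev/null; python3 s.py 3;python3 -c "
from h import *
to([.5,-.2687,.0925],-90.5)"
```

```text
29.88 0.1811 sum -0.0202 v 0.0647
30.03 0.1724 sum 0.0026 v -0.1006
30.12 0.1403 sum -0.0153 v 0.0901
30.27 0.1322 sum 0.0067 v -0.0972
30.35 0.1023 sum -0.0117 v 0.0572
30.5 0.0949 sum 0.0088 v -0.075
t 30.5 pos [ 0.4959 -0.2657  0.0949] yaw -90.49 tilt [-0.0152 -0.0065 -0.9999] F [0.9 0.4 0.9] w 0.085
tool shift mm [ 3.  -4.2  2.3] turn 0.01
```

```bash
python3 -m inch '[[1,3,-4.2,3,0]]' >/dev/null; python3 s.py 2
python3 -m inch '[[-0.6,0,0,0,0],[-1,0,0,0,0],[-1,0,0,0,0],[-1,0,0,0,0],[-1,0,0,0,0],[-1,0,0,0,0],[-1,0,0,0,0],[-1,0,0,0,0]]' 90
python3 - <<'E'
from h import *
p=eyes.get_image("top");to([.5145,.130,.0925],-91.15);print(manip.get_state()['moment'])
cv2.imwrite("pics/t7.png",cv2.resize(p["frame"][160:310,225:445][:,:,::-1],(800,545)))
E
```

```text
30.58 0.0945 sum 0.0062 v -0.0267
30.68 0.0942 sum 0.0036 v 0.0167
clock: 31.35
position: [0.5056, -0.2718, 0.1006]
ee_rot: [-0.006, -0.704, 0.71, -0.004]
contact_force: [0.5, -1.2, 1.3]
width: 0.0104
t 31.4 pos [ 0.5056 -0.2718  0.1006] yaw -90.55 tilt [-0.0023 -0.0136 -0.9999] F [ 1.3 -0.7  1.9] w 0.0104
tool shift mm [-401.9   -5.1    2.6] turn 0.6
[ 0.44290624 -0.02338464 -0.06218084]
```

View pics/t7.png

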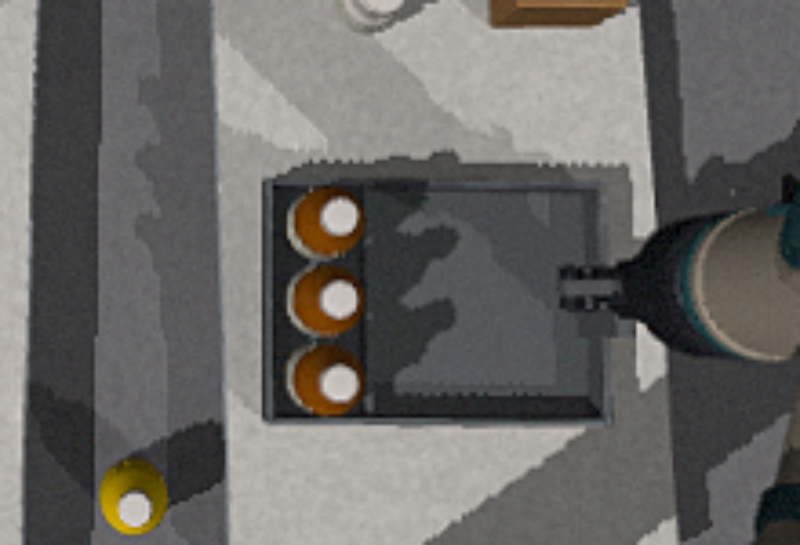

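```bash
python3 -m inch '[[-1,-3,0,0,0],[-1,-6,0,0,0],[-1,-7,0,0,0],[-1,-7,0,0,0],[-1,-7,0,0,0],[-1,-7,0,0,0],[-1,-7,0,0,0],[-1,-7,0,0,0],[-1,-7,0,0,0],[-1,-7,0,0,0]]' >/dev/null
python3 - <<'E'
from h import *
to([.5145,.130,.1005],-91.15)
p=eyes.get_image("top");p=eyes.get_image("top");to([.5145,.130,.1005],-91.15);print(manip.get_state()['moment'])
cv2.imwrite("pics/t8.png",cv2.resize(p["frame"][195:290,265:400][:,:,::-1],(800,563),interpolation=cv2.INTER_CUBIC))
E
```

```text
t 32.2333 pos [ 0.5071 -0.2035  0.1009] yaw -90.53 tilt [ 2.000e-04 -1.890e-02 -9.998e-01] F [ 0.3 -2.8  5. ] w 0.0103
tool shift mm [-333.5   -4.3   -5.9] turn 0.62
t 32.3333 pos [ 0.5067 -0.2018  0.1005] yaw -90.53 tilt [-7.000e-04 -1.580e-02 -9.999e-01] F [1.  2.7 2.9] w 0.0104
tool shift mm [-331.8   -4.8   -5.2] turn 0.62
[ 1.06169488  0.10747475 -0.01226205]
```

View pics/t8.png

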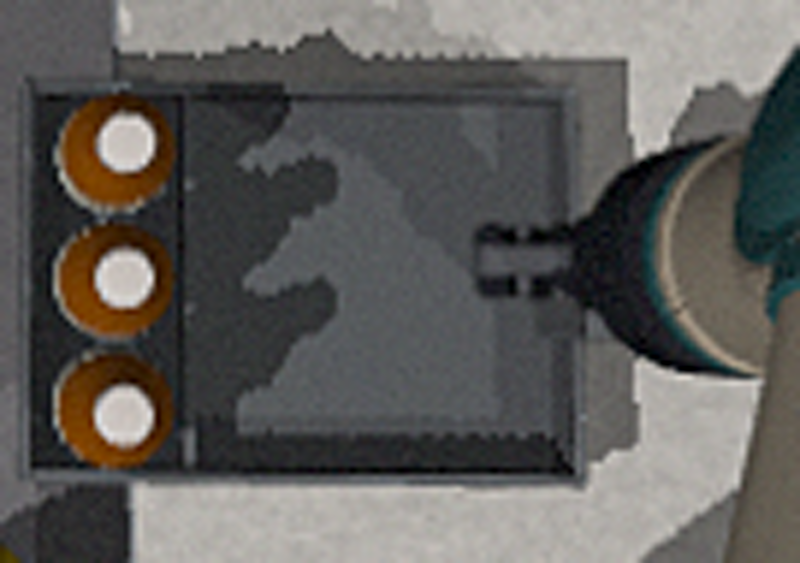

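Run:
```python
from h import *
p=eyes.get_image("top")
f=lambda x,y:onz(p,((y+.5)*135/800-.5+195,(x+.5)*135/800-.5+265),.085)
T=[f(22,81),f(27,475),f(578,86),f(583,484)]
F=(T[0]+T[1])/2;B=(T[2]+T[3])/2;print(np.array(T),F,B,"heading deg",np.degrees(np.arctan2((F-B)[0],(F-B)[1])),"x at tcp")
to([.5145,.130,.1005],-91.15)
```

```text
[[ 0.58182629  0.01610641  0.085     ]
 [ 0.42606163  0.01478071  0.085     ]
 [ 0.57977825 -0.208989    0.085     ]
 [ 0.42156349 -0.20524556  0.085     ]] [0.50394396 0.01544356 0.085     ] [ 0.50067087 -0.20711728  0.085     ] heading deg 0.8425597109358686 x at tcp
t 32.3833 pos [ 0.5066 -0.202   0.1004] yaw -90.55 tilt [-0.001  -0.0153 -0.9999] F [-0.7  2.6  1.6] w 0.0105
tool shift mm [-332.    -4.7   -5.2] turn 0.6
```

```bash
python3 -m inch '[[-1,-4,-0.2,0.5,0],[-1,-7,-0.3,0.4,0],[-1,-7,-0.3,0.3,0],[-1,-7,-0.3,0.3,0],[-1,-7,-0.3,0.3,0]]' >/dev/null
python3 - <<'E'
from h import *
p=eyes.get_image("scene");p=eyes.get_image("scene");to([.52,.130,.1005],-91.15)
for r in mark_of(p,"tray_nose")[:1]: print(r["point"])
cv2.imwrite("pics/s9.png",cv2.resize(p["frame"][150:300,100:300][:,:,::-1],(800,600)))
E
```

```text
t 32.9 pos [ 0.511  -0.1752  0.1015] yaw -90.43 tilt [ 0.0047 -0.0266 -0.9996] F [ 0.7 -0.5  6.8] w 0.0104
tool shift mm [-305.2   -6.7   -7.1] turn 0.72
[211.8, 217.5]
```

View pics/s9.png

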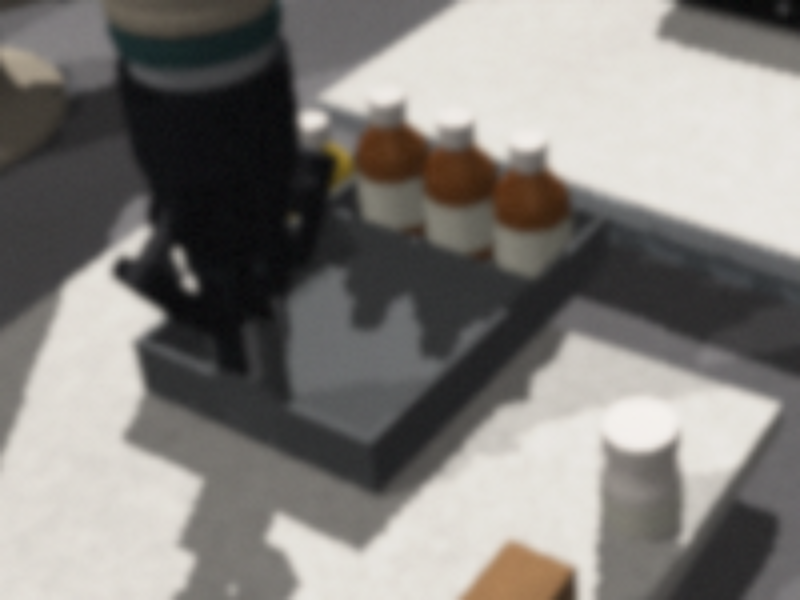

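```bash
python3 -m inch '[[-1,-5,-0.2,0,0],[-1,-8,-0.3,0,0],[-1,-9,-0.3,0,0],[-1,-9,-0.3,0,0],[-1,-7,-0.3,0,0]]' >/dev/null
python3 - <<'E'
from h import *
to([.52,.130,.1005],-91.15)
p=eyes.get_image("scene");p=eyes.get_image("scene");to([.52,.130,.1005],-91.15);print(manip.get_state()['moment'])
cv2.imwrite("pics/s10.png",cv2.resize(p["frame"][150:300,100:300][:,:,::-1],(800,600)))
E
```

```text
t 33.3667 pos [ 0.5145 -0.1443  0.1039] yaw -90.31 tilt [ 0.0079 -0.0406 -0.9991] F [-0.5 -2.1  5.1] w 0.0104
tool shift mm [-274.3   -4.    -7.7] turn 0.84
t 33.4667 pos [ 0.5144 -0.1432  0.1037] yaw -90.3 tilt [ 0.0076 -0.0389 -0.9992] F [-0.6 -0.9  5.4] w 0.011
tool shift mm [-273.2   -4.2   -7.4] turn 0.85
[0.2764568  0.54250598 0.01235262]
```

View pics/s10.png

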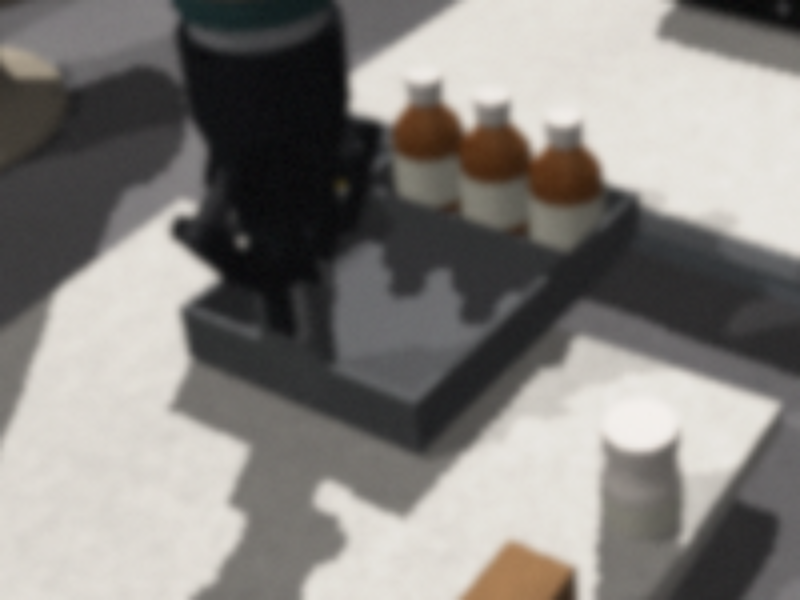

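The tool's tilt and height show the tray starting to tip nose-down by about 2 mm. I'll pull back now, pressing down.

```bash
python3 -m inch '[[-1,5,0,0.6,0],[-1,8,0,0.8,0],[-1,8,0,0.8,0],[-1,8,0,0.8,0],[-1,8,0,0.8,0]]' >/dev/null
python3 - <<'E'
from h import *
to([.52,.130,.1005],-91.15);print(manip.get_state()['moment'])
E
python3 -m inch '[[-1,8,0,0.8,0],[-1,8,0,1,0],[-1,8,0,1,0],[-1,6,0,1,0]]' >/dev/null
python3 - <<'E'
from h import *
to([.52,.130,.1005],-91.15);print(manip.get_state()['moment'])
s=manip.get_state();print(s["qpos"],s["effort"])
E
```

```text
t 33.8833 pos [ 0.5122 -0.1755  0.1006] yaw -90.5 tilt [ 0.0031 -0.0247 -0.9997] F [-0.5  3.2  5.9] w 0.0107
tool shift mm [-305.4   -5.2   -7.4] turn 0.65
[ 1.73761779  0.3507828  -0.03931343]
t 34.2167 pos [ 0.5123 -0.2043  0.1002] yaw -90.87 tilt [ 0.0053 -0.0132 -0.9999] F [ 0.   4.7 10.9] w 0.0103
tool shift mm [-334.4   -2.6   -4.7] turn 0.28
[1.28371967 0.54329573 0.02700185]
[-0.49958946  0.34183712  1.76010797 -0.01063304  1.02871944  1.09183852] [ -1.86066639 -36.19721889 -18.78293574  -1.5393373   -1.62832081
   0.0817599 ]
```

```bash
python3 -m inch '[[-1,7,0,0.8,0],[-1,7,0,0.8,0],[-1,7,0,0.8,0],[-1,6,0,0.8,0]]' >/dev/null
python3 - <<'E'
from h import *
to([.52,.130,.1005],-91.15);print(manip.get_state()['moment'])
E
python3 -m inch '[[-1,-4,-0.1,0.8,0],[-1,-9,-0.2,0.8,0],[-1,-12,-0.3,0.8,0],[-1,-12,-0.3,0.8,0],[-1,-8,-0.2,0.8,0]]' >/dev/null
python3 - <<'E'
from h import *
to([.52,.130,.1005],-91.15);print(manip.get_state()['moment'])
E
```

```text
t 34.55 pos [ 0.5118 -0.2322  0.1002] yaw -91.1 tilt [ 0.0067 -0.0074 -1.    ] F [0.6 4.2 9.9] w 0.0103
tool shift mm [-362.2   -1.2   -2.9] turn 0.05
[ 0.87299795  0.60301999 -0.09029629]
t 34.9667 pos [ 0.5171 -0.2039  0.1004] yaw -91.23 tilt [ 0.0153 -0.0299 -0.9994] F [-0.2 -4.1  9.5] w 0.0106
tool shift mm [-333.7    4.1  -10.1] turn -0.08
[0.80827312 0.66171266 0.13042414]
```

```bash
python3 -m inch '[[-1,-8,0.2,1.2,0],[-1,-9,0.2,1.4,0],[-1,-9,0.1,1.5,0],[-1,-9,0,1.5,0]]' >/dev/null
python3 - <<'E'
from h import *
to([.52,.130,.1005],-91.15);print(manip.get_state()['moment'])
E
```

```text
t 35.3 pos [ 0.5226 -0.181   0.1006] yaw -91.21 tilt [ 0.028  -0.0487 -0.9984] F [-1.9 -5.6 15.3] w 0.0103
tool shift mm [-310.5    8.8  -15.1] turn -0.06
[0.83794293 0.71599708 0.19293034]
```

```bash
python3 -m inch '[[-1,-15,0.4,0.5,0],[-1,-18,0.5,0.4,0],[-1,-18,0.5,0.4,0]]' >/dev/null
python3 - <<'E'
from h import *
to([.52,.130,.1005],-91.15);print(manip.get_state()['moment'])
E
```

```text
t 35.55 pos [ 0.5292 -0.1418  0.1041] yaw -91.3 tilt [ 0.0436 -0.0677 -0.9968] F [-0.7 -6.2 15. ] w 0.0105
tool shift mm [-271.2   14.7  -15.2] turn -0.15
[0.18462563 0.53202683 0.16062625]
```

Run:
```python
from h import *
p=eyes.get_image("scene");to([.52,.130,.1005],-91.15);print(manip.get_state()['moment'])
cv2.imwrite("pics/s11.png",cv2.resize(p["frame"][170:270,130:270][:,:,::-1],(798,570),interpolation=cv2.INTER_CUBIC))
q=eyes.get_image("top")
cv2.imwrite("pics/t11.png",cv2.resize(q["frame"][195:290,235:370][:,:,::-1],(800,563),interpolation=cv2.INTER_CUBIC))
```

```text
t 35.6 pos [ 0.5292 -0.1386  0.1042] yaw -91.28 tilt [ 0.0443 -0.0647 -0.9969] F [ 0.8 -1.  14.3] w 0.0105
tool shift mm [-268.1   14.6  -14.1] turn -0.13
[0.702916   0.18787886 0.07043601]
```

View pics/s11.png

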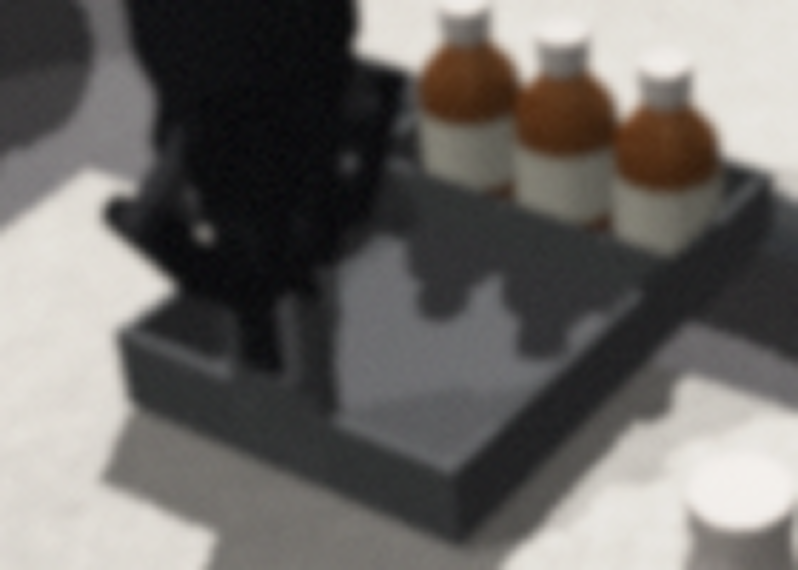

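View pics/t11.png

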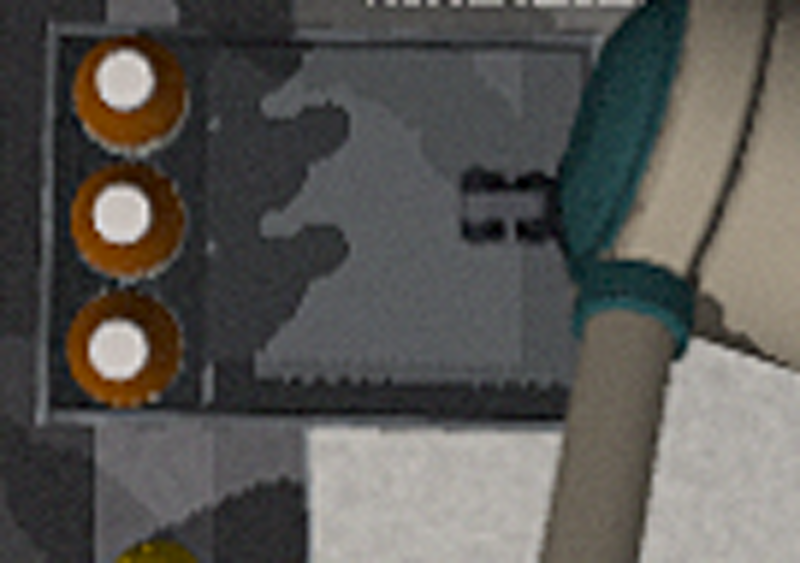

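Run:
```python
from h import *
from scipy.optimize import least_squares
p=eyes.get_image("scene");q=eyes.get_image("top")
S=lambda x,y:((y+.5)/5.7-.5+170,(x+.5)/5.7-.5+130)
T=lambda x,y:((y+.5)*135/800-.5+195,(x+.5)*135/800-.5+235)
# tray coords: x, y (from tail face 0..225), z
o=[(p,S(457,475),(.08,0,.035)),(p,S(461,541),(.08,0,0)),(p,S(121,334),(-.08,0,.035)),(p,S(134,403),(-.08,0,0)),(p,S(772,178),(.08,.225,.035)),
   (q,T(48,27),(.08,.225,.035)),(q,T(38,423),(-.08,.225,.035)),(q,T(595,36),(.08,0,.035))]
def pose(v,X):
    R=Ro.from_euler("ZXY",[v[2],v[4],v[5]]).as_matrix();return R@np.array(X)+[v[0],v[1],v[3]]
def res(v): return np.concatenate([proj(c,pose(v,X))-np.array(m) for c,m,X in o]+[[v[5]*100]])
r=least_squares(res,[.5,-.14,0,.05,0,0]);v=r.x
print(v,"yaw deg",np.degrees(v[2]),np.round(r.fun,1))
print("tail",pose(v,[0,0,0]),"nose",pose(v,[0,.205,0]))
C=np.linalg.pinv(r.jac.T@r.jac);print(np.sqrt(np.diag(C))*.5)
to([.52,.13,.1],-91.15)
```

```text
[ 0.521056   -0.14550738 -0.01583013  0.05113872 -0.04750868 -0.00317773] yaw deg -0.9069998377986517 [-0.4 -0.1  1.4  0.3 -0.5 -0.6  0.2 -0.7 -0.1  1.   0.2 -0.8  0.5 -0.6
 -0.4  0.6 -0.3]
tail [ 0.521056   -0.14550738  0.05113872] nose [0.52429738 0.05923566 0.04140311]
[0.00067012 0.00061648 0.00372243 0.00090057 0.00747011 0.00430844]
t 35.75 pos [ 0.5292 -0.139   0.1036] yaw -91.31 tilt [ 0.0437 -0.0625 -0.9971] F [ 0.8  1.5 13.1] w 0.0105
tool shift mm [-268.4   14.7  -13.6] turn -0.16
```

The tilt in the tightly gripped jaws is what tips the tray. I'll retreat and cut the grip force to about 30 N, so the tool can pass much less pitching couple to the tab.

```bash
python3 -m inch '[[-1,5,0.5,0.5,0],[-1,10,0.6,0.5,0],[-1,11,0.8,0.6,0],[-1,11,0.8,0.8,0],[-1,11,0.8,0.8,0],[-1,11,0.8,0.8,0],[-1,10,0.8,0.8,0]]' >/dev/null
python3 - <<'E'
from h import *
to([.52,.130,.1005],-91.15);print(manip.get_state()['moment'])
E
python3 -m inch '[[-1,3,0.5,0.5,0],[-1,0,0.3,0.3,0],[-1,0,0,0,0]]' 30 >/dev/null;  python3 - <<'E'
from h import *
to([.52,.130,.1005],-91.15);print(manip.get_state()['moment'])
E
```

```text
t 36.3333 pos [ 0.5217 -0.2087  0.1027] yaw -91.69 tilt [ 0.0438 -0.0494 -0.9978] F [0.9 3.7 5.8] w 0.0107
tool shift mm [-338.2   11.   -14.6] turn -0.54
[ 2.0546408   0.28631821 -0.03743263]
t 36.5833 pos [ 0.5196 -0.2154  0.1011] yaw -92.19 tilt [ 0.0422 -0.0439 -0.9981] F [1.3 3.4 5.3] w 0.0102
tool shift mm [-344.9   12.1  -14.5] turn -1.04
[ 2.10841551  0.14470564 -0.06487332]
```

```bash
python3 -m inch '[[1,0,0,0,0],[1,0,0,0,0],[1,0,0,0,0]]' >/dev/null; python3 s.py 2
python3 -m inch '[[1,0,0,-40,0],[1,0,0,0,-7]]' >/dev/null; python3 s.py 3
python3 -m inch '[[1,0,0,-40,-7],[1,0,0,0,-7]]' >/dev/null; python3 s.py 3;python3 -c "
from h import *
to([.512,-.2154,.0935],-2)"
```

```text
36.83 0.0993 sum -0.0589 v -0.0033
36.93 0.0994 sum -0.0586 v 0.0032
37.1 0.1383 sum -0.0549 v 0.1826
37.25 0.1324 sum -0.0429 v 0.0224
37.42 0.1703 sum -0.0364 v 0.2121
37.57 0.1641 sum -0.0239 v 0.0116
t 37.5667 pos [ 0.505  -0.2123  0.1641] yaw -71.55 tilt [ 0.009  -0.0332 -0.9994] F [ 0.2  0.9 -0.7] w 0.0856
tool shift mm [ 2.8 -5.8 70.7] turn -69.55
```

```bash
python3 -m inch '[[1,0,0,0,-7],[1,0,0,0,-7],[1,0,0,0,-7],[1,0,0,0,-7],[1,0,0,0,-7],[1,0,0,0,-7],[1,0,0,0,-7],[1,0,0,0,-7],[1,0,0,0,-7]]' >/dev/null; python3 s.py 2;python3 - <<'E'
from h import *
q=eyes.get_image("top");to([.512,-.2154,.0935],-2)
cv2.imwrite("pics/t12.png",cv2.resize(q["frame"][195:290,270:405][:,:,::-1],(800,563),interpolation=cv2.INTER_CUBIC))
E
```

```text
38.32 0.1508 sum -0.0001 v 0.0299
38.42 0.1508 sum 0.0003 v -0.0152
t 38.4667 pos [ 0.498  -0.209   0.1511] yaw -8.35 tilt [-0.012  -0.0231 -0.9997] F [-0.5 -1.1  0.8] w 0.0853
tool shift mm [15.2  2.9 57.6] turn -6.35
```

View pics/t12.png

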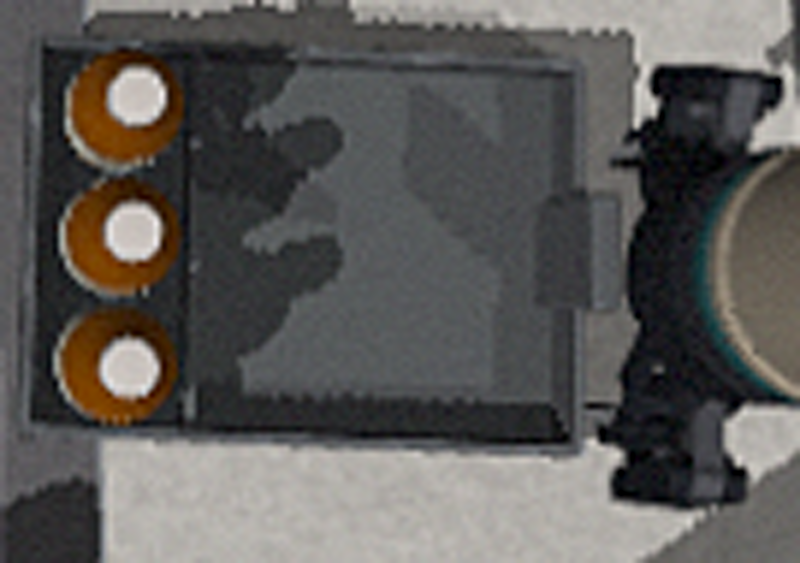

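Run:
```python
from h import *
p=eyes.get_image("top")
f=lambda x,y,z:onz(p,((y+.5)*135/800-.5+195,(x+.5)*135/800-.5+270),z)
tab=np.mean([f(592,191,.127),f(620,193,.127),f(618,309,.127),f(591,308,.127)],0);print("tab",tab)
T=[f(40,41,.085),f(27,420,.085),f(580,60,.085),f(580,450,.085)]
F=(T[0]+T[1])/2;B=(T[2]+T[3])/2;h=np.degrees(np.arctan2((F-B)[0],(F-B)[1]));print(F,B,h)
to([tab[0],tab[1],.0935],-h)
```

```text
tab [ 0.51262098 -0.21538429  0.127     ]
[ 5.22739228e-01 -8.29343762e-05  8.50000000e-02] [ 0.51255275 -0.21939723  0.085     ] 2.659301296071848
t 38.5167 pos [ 0.4983 -0.2091  0.1515] yaw -8.33 tilt [-0.0114 -0.0234 -0.9997] F [-0.4 -0.3 -0.4] w 0.0852
tool shift mm [15.6  2.7 57.9] turn -5.67
```

```bash
python3 -m inch '[[1,15,3,26,-5.7]]' >/dev/null; python3 s.py 3;python3 -c "
from h import *
to([.5126,-.2154,.0935],-2.6)"
python3 -m inch '[[1,0,0,28,0]]' >/dev/null; python3 s.py 3;python3 -c "
from h import *
to([.5126,-.2154,.0935],-2.6)"
```

```text
38.6 0.1291 sum -0.0079 v -0.0077
38.75 0.1237 sum 0.0031 v -0.0235
t 38.75 pos [ 0.5115 -0.2144  0.1237] yaw -2.87 tilt [-0.0152 -0.0214 -0.9997] F [-0.7 -0.2  0.1] w 0.0857
tool shift mm [ 1.6  0.3 30.2] turn -0.27
38.83 0.1001 sum -0.0075 v 0.0646
38.98 0.0948 sum 0.0077 v -0.0718
t 38.9833 pos [ 0.5093 -0.214   0.0948] yaw -3.0 tilt [-0.0193 -0.0192 -0.9996] F [ 0.  -0.4  0.8] w 0.0855
tool shift mm [3.4 1.2 1.3] turn -0.4
```

```bash
python3 -m inch '[[-1,3.4,1.2,2,0]]' 60 >/dev/null; python3 s.py 9; python3 -c "
from h import *
to([.5126,-.2154,.0935],-2.6);print(manip.get_state()['moment'])"
```

```text
39.07 0.0941 sum 0.0072 v 0.0179
39.52 0.0942 sum 0.0053 v -0.0019
t 39.5167 pos [ 0.5132 -0.2159  0.0942] yaw -3.0 tilt [-0.0172 -0.0205 -0.9996] F [-1.5  0.3  5.9] w 0.0431
tool shift mm [-0.6 -0.5  0.7] turn -0.4
[ 0.01942778 -0.04140454  0.19188381]
```

```bash
python3 -m inch '[[-1,0,-5,0.4,0],[-1,0,-9,0.5,-0.3],[-1,0,-10,0.5,-0.3],[-1,0,-10,0.5,-0.3],[-1,0,-10,0.5,-0.3]]' >/dev/null; python3 -c "
from h import *
to([.515,.130,.094],-1.15);print(manip.get_state()['moment'])"
```

```text
t 39.9333 pos [ 0.517  -0.1744  0.0942] yaw -1.76 tilt [-0.0125 -0.0299 -0.9995] F [ 0.2 -3.7  6.6] w 0.0431
tool shift mm [ -11.3 -304.1   -8.9] turn -0.61
[-0.12201969  0.78540853  0.1072426 ]
```

```bash
python3 -m inch '[[-1,-0.4,-10,0.8,-0.3],[-1,-0.4,-11,0.8,-0.2],[-1,-0.4,-11,0.8,0]]' >/dev/null; python3 -c "
from h import *
to([.515,.130,.094],-1.15);print(manip.get_state()['moment'])"
```

```text
t 40.1833 pos [ 0.5186 -0.142   0.0942] yaw -1.05 tilt [-0.0075 -0.0364 -0.9993] F [-0.3 -3.   8.7] w 0.0427
tool shift mm [  -8.6 -271.8   -9.7] turn 0.1
[-0.23892592  0.64582686  0.14000949]
```

```bash
python3 -m inch '[[-1,-0.6,-12,1.2,0],[-1,-0.6,-12,1.2,0],[-1,-0.6,-12,1.2,0]]' >/dev/null; python3 -c "
from h import *
to([.515,.130,.094],-1.15);print(manip.get_state()['moment'])"
```

```text
t 40.4333 pos [ 0.5203 -0.1068  0.0948] yaw -0.74 tilt [-2.000e-04 -4.600e-02 -9.989e-01] F [-0.7 -4.6 14.6] w 0.043
tool shift mm [  -8.3 -236.5  -10.1] turn 0.41
[-0.57430468  1.4597733   0.28312839]
```

```bash
python3 -m inch '[[-1,-0.8,-12,1,0],[-1,-0.8,-12,0.8,0],[-1,-0.6,-8,0.3,0]]' >/dev/null; python3 -c "
from h import *
to([.515,.130,.094],-1.15);print(manip.get_state()['moment'])
p=eyes.get_image('top');cv2.imwrite('pics/t13.png',cv2.resize(p['frame'][170:310,180:370][:,:,::-1],(800,589),interpolation=cv2.INTER_CUBIC))"
```

```text
t 40.6833 pos [ 0.519  -0.0732  0.0944] yaw -0.49 tilt [ 0.0027 -0.051  -0.9987] F [-0.8 -3.5  6. ] w 0.0432
tool shift mm [  -5.8 -202.9  -10. ] turn 0.66
[-0.0121322   0.87969326  0.2435008 ]
```

View pics/t13.png

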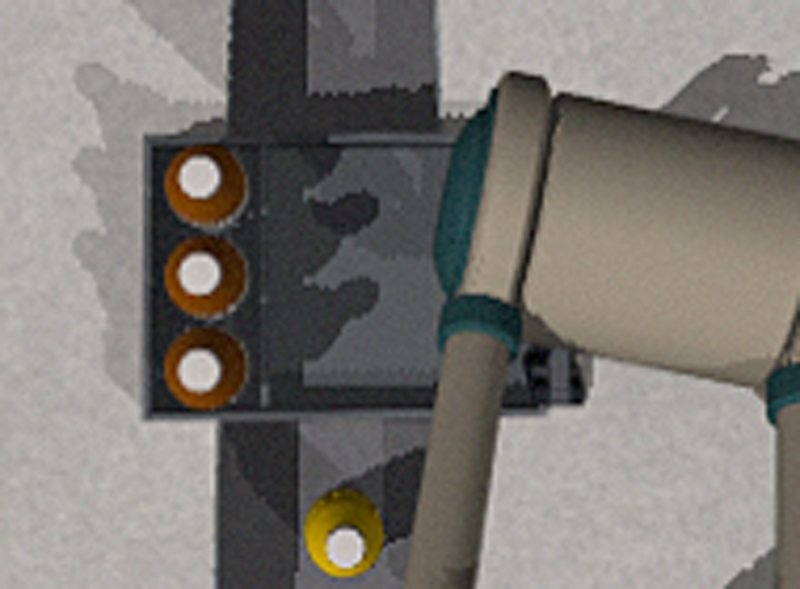

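```bash
python3 -m inch '[[-1,-0.4,-11,-0.4,0.2],[-1,-0.4,-12,-0.6,0.2],[-1,-0.4,-12,-0.6,0.2],[-1,-0.4,-12,-0.6,0]]' >/dev/null; python3 -c "
from h import *
to([.515,.124,.094],-1.15)"
```

```text
t 41.0667 pos [ 0.5159 -0.0226  0.094 ] yaw -1.0 tilt [-0.0013 -0.0516 -0.9987] F [ 0.4 -1.8  2.5] w 0.043
tool shift mm [  -3.4 -146.3   -7.5] turn 0.15
```

```bash
python3 -m inch '[[-1,-0.3,-12,-0.6,0],[-1,-0.3,-12,-0.6,0],[-1,-0.3,-12,-0.6,0]]' >/dev/null; python3 -c "
from h import *
to([.515,.124,.094],-1.15)"
python3 -m inch '[[-1,-0.3,-12,-0.6,0],[-1,-0.3,-12,-0.6,0],[-1,-0.2,-10,-0.5,0],[-1,-0.2,-6,-0.3,0],[-1,0,-2,0,0]]' >/dev/null; python3 -c "
from h import *
to([.515,.124,.094],-1.15)
p=eyes.get_image('top');p=eyes.get_image('top');cv2.imwrite('pics/t14.png',cv2.resize(p['frame'][180:300,110:280][:,:,::-1],(800,565),interpolation=cv2.INTER_CUBIC))
to([.515,.124,.094],-1.15)"
```

```text
t 41.3167 pos [0.5148 0.0164 0.0941] yaw -1.0 tilt [-0.0019 -0.0517 -0.9987] F [ 0.1 -2.1  4.6] w 0.0433
tool shift mm [  -1.7 -107.4   -5.5] turn 0.15
t 41.7333 pos [0.5134 0.0644 0.094 ] yaw -0.88 tilt [-0.002  -0.0509 -0.9987] F [ 0.3 -3.5  5.8] w 0.0427
tool shift mm [  0.7 -59.5  -3. ] turn 0.27
t 41.8333 pos [0.5134 0.0648 0.094 ] yaw -0.93 tilt [-0.0021 -0.0492 -0.9988] F [-0.6  1.5  5.5] w 0.0432
tool shift mm [  0.6 -59.2  -2.9] turn 0.22
```

View pics/t14.png

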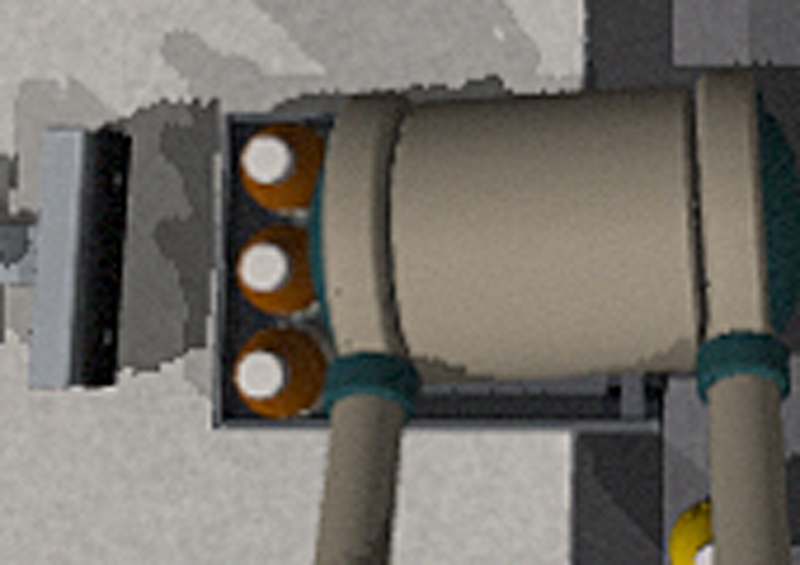

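Run:
```python
from h import *
p=eyes.get_image("top")
f=lambda x,y,z:onz(p,((y+.5)*170/800-.5+180,(x+.5)*170/800-.5+110),z)
a,b=f(225,115,.085),f(213,427,.085);print(a,b,(a+b)/2,"yaw",np.degrees(np.arctan2((a-b)[1],(a-b)[0])))
c,d=f(85,129,.096),f(75,387,.096);print("plate",c,d,(c+d)/2,np.degrees(np.arctan2((c-d)[1],(c-d)[0])))
c,d=f(130,134,.06),f(115,384,.06);print("plate bot",c,d,(c+d)/2)
to([.515,.124,.094],-1.15)
```

```text
[0.59165265 0.28206567 0.085     ] [0.43493687 0.28269142 0.085     ] [0.51329476 0.28237854 0.085     ] yaw -0.22877574518011098
plate [0.58311386 0.35031655 0.096     ] [0.45452038 0.34951027 0.096     ] [0.51881712 0.34991341 0.096     ] 0.35923631139936074
plate bot [0.58447662 0.33934348 0.06      ] [0.45455354 0.34175502 0.06      ] [0.51951508 0.34054925 0.06      ]
t 41.8833 pos [0.5134 0.0648 0.094 ] yaw -0.94 tilt [-0.0022 -0.0488 -0.9988] F [-0.3  1.4  5.7] w 0.0427
tool shift mm [  0.6 -59.2  -2.9] turn 0.21
```

```bash
python3 -m inch '[[-1,0.5,-5,-0.2,0.2],[-1,0.6,-7,-0.3,0.2],[-1,0.6,-7,-0.3,0.1],[-1,0.6,-7,-0.3,0],[-1,0.6,-7,-0.3,0],[-1,0.3,-6,-0.3,0],[-1,0,-4,-0.2,0],[-1,0,-2,0,0]]' >/dev/null; python3 s.py 2; python3 -c "
from h import *
to([.518,.124,.094],-1.15)"
```

```text
42.55 0.094 sum 0.0097 v 0.002
42.65 0.094 sum 0.0093 v -0.0014
t 42.65 pos [0.5176 0.1127 0.094 ] yaw -1.5 tilt [-0.0027 -0.0504 -0.9987] F [-0.2 -0.7  5.3] w 0.0431
tool shift mm [  0.2 -11.3  -0.6] turn -0.35
```

```bash
t(){ python3 -c "
from h import *
to([.518,.130,.094],-1.15)"; }
python3 -m inch '[[-1,0,-2,0,0],[-1,0,-2,-0.1,0],[-1,0,-2,0,0],[-1,0,-2,-0.1,0]]' >/dev/null; t
python3 -m inch '[[-1,0,-1.5,0,0],[-1,0,-1.5,-0.1,0]]' >/dev/null; t
python3 -m inch '[[-1,0,-1.5,0,0],[-1,0,-1.5,-0.1,0]]' >/dev/null; t
```

```text
t 42.9833 pos [0.5178 0.1215 0.094 ] yaw -1.47 tilt [-0.0028 -0.0516 -0.9987] F [-0.2 -3.1  5. ] w 0.0434
tool shift mm [ 0.  -8.5 -0.4] turn -0.32
t 43.15 pos [0.5178 0.1247 0.094 ] yaw -1.47 tilt [-0.0029 -0.0524 -0.9986] F [ 0.5 -4.3  4.1] w 0.043
tool shift mm [ 0.1 -5.3 -0.3] turn -0.32
t 43.3167 pos [0.5176 0.1264 0.094 ] yaw -1.42 tilt [-0.0035 -0.0562 -0.9984] F [-0.6 -9.6  4.8] w 0.0428
tool shift mm [ 0.3 -3.6 -0.2] turn -0.27
```

```bash
python3 s.py 4;  python3 - <<'E'
from h import *
p=eyes.get_image('top');to([.518,.130,.094],-1.15)
cv2.imwrite('pics/t15.png',cv2.resize(p['frame'][180:300,90:260][:,:,::-1],(800,565),interpolation=cv2.INTER_CUBIC))
p=eyes.get_image('scene');cv2.imwrite('pics/s15.png',cv2.resize(p['frame'][100:250,160:360][:,:,::-1],(800,600),interpolation=cv2.INTER_CUBIC))
E
```

```text
43.32 0.094 sum 0.0126 v 0.015
43.52 0.094 sum 0.0125 v 0.0021
t 43.5667 pos [0.5176 0.1265 0.094 ] yaw -1.44 tilt [-0.0035 -0.0556 -0.9984] F [-0.8 -6.8  4.7] w 0.0431
tool shift mm [ 0.3 -3.5 -0.1] turn -0.29
```

View pics/t15.png

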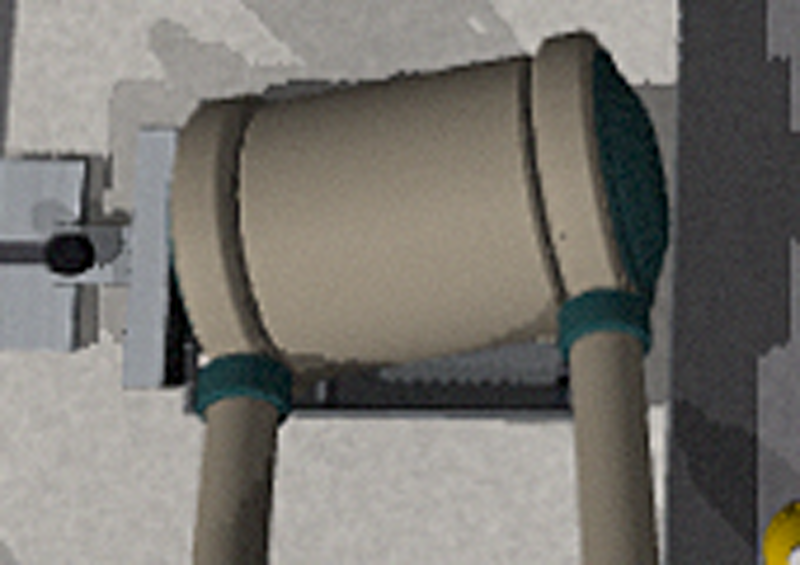

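View pics/s15.png

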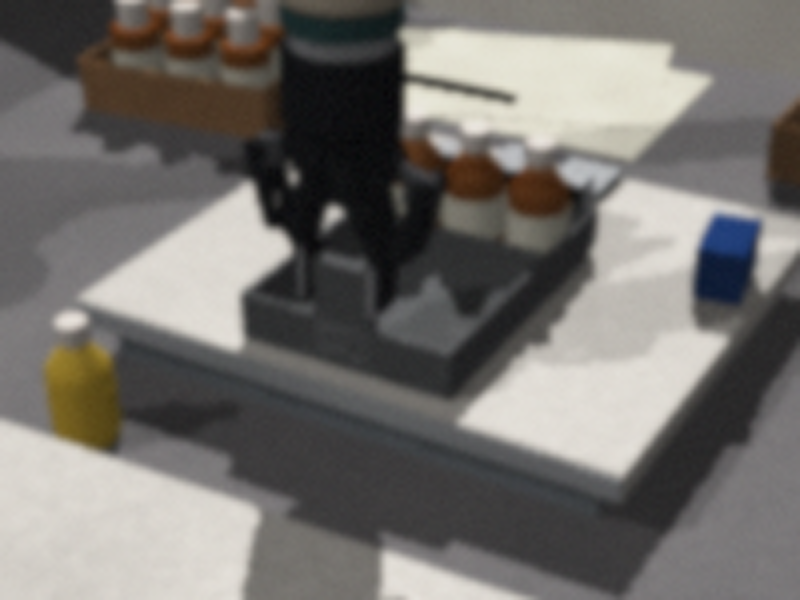

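```bash
t(){ python3 -c "
from h import *
to([.518,.130,.094],-1.15)"; }
python3 -m inch '[[-1,0,-1.3,0,0]]' >/dev/null; t;
python3 -m inch '[[-1,0,-1.3,0,0]]' >/dev/null; t; python3 s.py 4; t
```

```text
t 43.7 pos [0.5176 0.1264 0.094 ] yaw -1.44 tilt [-0.0036 -0.0582 -0.9983] F [-0.5 -7.6  6.5] w 0.0429
tool shift mm [ 0.3 -3.6 -0.2] turn -0.29
t 43.7833 pos [0.5176 0.1264 0.094 ] yaw -1.41 tilt [-0.0037 -0.061  -0.9981] F [-0.9 -7.8  5.4] w 0.0427
tool shift mm [ 0.3 -3.6 -0.2] turn -0.26
43.78 0.094 sum 0.0139 v 0.0046
43.98 0.094 sum 0.0139 v 0.0018
t 43.9833 pos [0.5176 0.1264 0.094 ] yaw -1.4 tilt [-0.0037 -0.0611 -0.9981] F [-0.5 -7.1  6.1] w 0.0431
tool shift mm [ 0.3 -3.6 -0.2] turn -0.25
```

```bash
python3 -m inch '[[-1,0,0,0,0],[0.3,0,0,0,0]]' 20 >/dev/null; python3 s.py 10; python3 -c "
from h import *
to([.518,.130,.094],-1.15)
p=eyes.get_image('scene');cv2.imwrite('pics/s16.png',cv2.resize(p['frame'][100:250,160:360][:,:,::-1],(800,600),interpolation=cv2.INTER_CUBIC))"
```

```text
44.15 0.0936 sum 0.0146 v 0.0074
44.65 0.0939 sum 0.0142 v -0.003
t 44.65 pos [0.5175 0.1263 0.0939] yaw -1.41 tilt [-0.004  -0.0613 -0.9981] F [-0.6 -0.1  0.5] w 0.0552
tool shift mm [ 0.5 -3.7 -0.3] turn -0.26
```

View pics/s16.png

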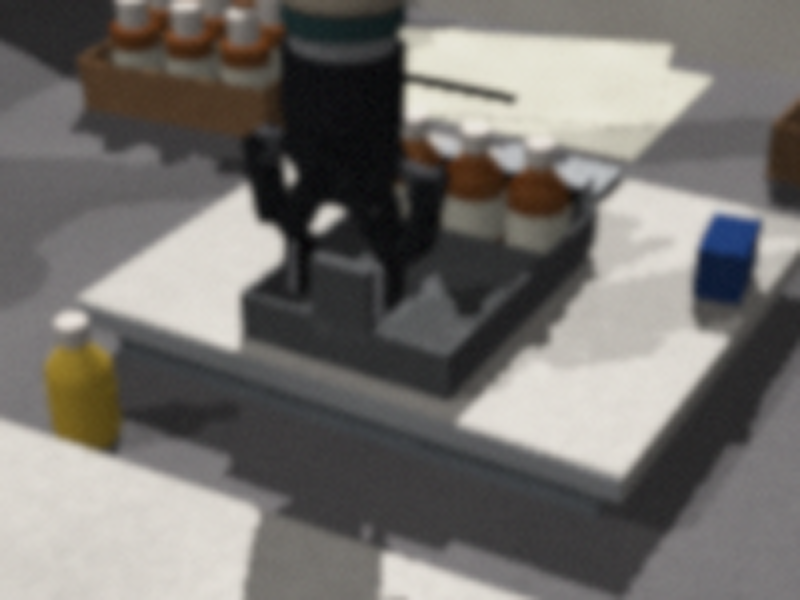

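```bash
python3 -m inch '[[0.6,0,0,0,0],[0.6,0,0.3,-4,0],[0.6,0,0.6,-10,0],[0.6,0,0.6,-10,0],[0.6,0,0.6,-12,0],[0.6,0,1,-15,0],[0.6,0,1,-20,0],[0.6,0,1,-25,0],[0.6,0,1,-25,0],[0.6,0,10,-25,0],[0.6,0,30,-20,0],[0.6,0,30,-20,0],[0.6,0,30,-10,0],[0.6,0,30,0,0],[0.6,0,30,0,0],[0.6,0,25,0,0],[0.6,0,10,0,0],[0.6,0,0,0,0]]'
python3 - <<'E'
from h import *
for i in range(2): p=eyes.get_image('top')
cv2.imwrite('pics/t17.png',cv2.resize(p['frame'][180:300,90:260][:,:,::-1],(800,565),interpolation=cv2.INTER_CUBIC))
p=eyes.get_image('scene');cv2.imwrite('pics/s17.png',cv2.resize(p['frame'][:,:,::-1],(800,600),interpolation=cv2.INTER_CUBIC))
to([.5,0,.3])
E
```

```text
clock: 46.2
position: [0.5129, -0.0692, 0.3283]
ee_rot: [0.032, 0.999, -0.01, 0.007]
contact_force: [0.5, -0.2, -0.0]
width: 0.0685
t 46.35 pos [ 0.5129 -0.0663  0.3274] yaw -0.96 tilt [ 0.0118 -0.0616 -0.998 ] F [-0.3  0.6 -0.1] w 0.0683
tool shift mm [-14.4 -67.6  23.1] turn None
```

View pics/t17.png

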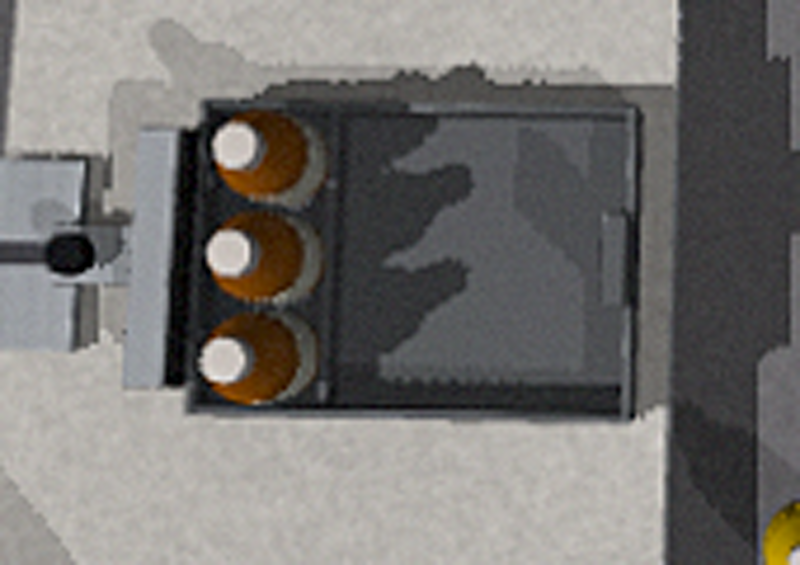

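View pics/s17.png

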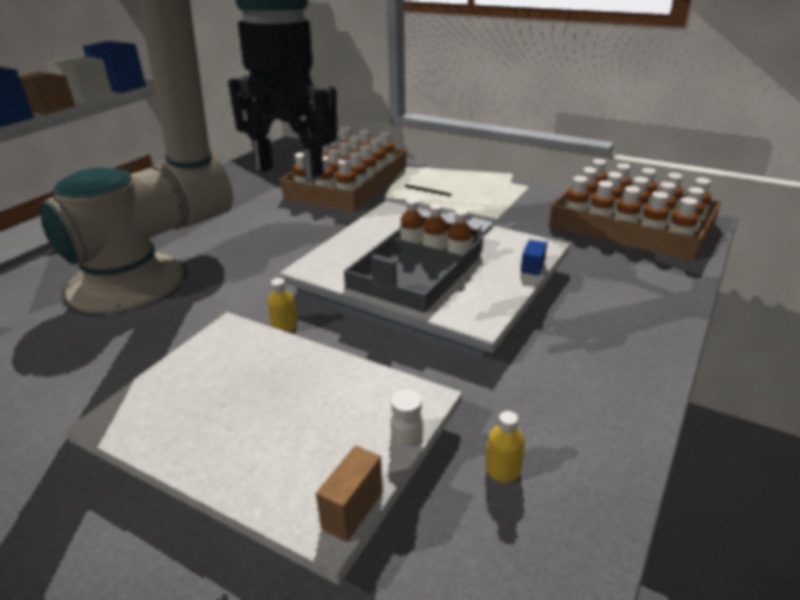

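Run:
```python
from h import *
p=eyes.get_image("top")
f=lambda x,y,z:onz(p,((y+.5)*170/800-.5+180,(x+.5)*170/800-.5+90),z)
T=[f(203,101,.085),f(187,411,.085),f(640,106,.085),f(633,418,.085)]
F=(T[0]+T[1])/2;B=(T[2]+T[3])/2
print(np.round(T,4),F,B,np.degrees(np.arctan2((F-B)[0],(F-B)[1])))
print("tab top rear/front y",f(626,212,.127),f(602,214,.127))
print(manip.get_state()["qd"])
```

```text
[[0.5988 0.3426 0.085 ]
 [0.4422 0.3439 0.085 ]
 [0.5965 0.118  0.085 ]
 [0.4404 0.1198 0.085 ]] [0.52049086 0.3432759  0.085     ] [0.5184283  0.11894448 0.085     ] 0.5267784789079341
tab top rear/front y [0.54014974 0.12066907 0.127     ] [0.53917239 0.13214672 0.127     ]
[ 0.0117732   0.00522652  0.00149571 -0.00540722 -0.00244761 -0.00313732]
```

```bash
python3 -c "
from rig import manip
print(manip.sign_off())"
```

```text
the job is handed in; nothing more can be done
None
```

The tray is across the gap, pressed up against the sprung stop with all three bottles upright, and the job was handed in at about 46 s. One earlier moment may have broken the sag limit (see below).

**What I did:**
- I gripped the tray by its tab and tried to cross twice with the jaws front-to-back. Both times the tilted tool started to tip the nose down, so I pulled back.
- I then took the tilt out of the tool in the air and gripped the tab by its sides instead. Pressing the tail down, I slid the tray across with the grip height within about 1 mm.
- At the stop I pushed slowly until the tray would go no further. The tool read 7–10 N, including sliding friction, for over 0.5 s. Then I released the tray and withdrew.

**Last checks:**
- **Position:** the tab is where it was when pressed (y = 0.126 m), so the tray did not spring back. It sits within about 3 mm of the stop's centre. I measured about 0.5° heading against the sill's 1.15°, which is under 1° off square.
- **Surroundings:** the tray lies wholly on the sill. The carton, jar, blue pack and yellow bottles look undisturbed, and the robot is clear of everything.

**What I could not confirm:**
- **Sag in the second failed crossing:** a camera fit put the nose at about 41 mm, below the 45 mm limit. The fit also put the counter edge too low; corrected for that, it gives about 46 mm, and the tool's height gives about 47.5 mm. The tray was probably within the limit, but this disagreement is unresolved.
- **Plate travel:** I inferred that the plate was fully back from the hard stop and the force, since its travel cannot be read directly.

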